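# Set a taper feeler under a sprung plunger by drag and lock it

### The arm

A 7-joint arm with a two-finger parallel gripper is mounted at the origin on the work surface. World frame = base frame: x ahead of the robot, y to its left, z up, the work surface at z = 0. Lengths are in m, angles in rad, forces in N, time in s.
With the tool pointing down it reaches from about 0.4 to 0.875 m from the base axis. Payload 4.4 kg.
Tool frame: the origin (TCP) lies at the very end of the fingers, on their centre line; the grasp point (between the pads) lies 19 mm behind it (bot.hold_point_z is the z of the grasp point in the tool frame, in m); z points along the fingers, y is the direction in which the jaws open and shut (so a half turn about z gives the same grasp; the last joint's range is limited). The gripper opens to 85 mm and grips with 20 to 120 N. Pads are 22 mm wide; open, the fingers measure 114 mm over their backs; the gripper's body (76 mm by 85 mm) begins 54 mm behind the grasp point. The pads swing forward as they close: fully open they stand 13 mm farther back than shut.
Start: joints at [1.222, 0.628, 0.038, 1.517, -0.027, 0.996, -0.02], TCP at [0.181, -0.624, 0.231] pointing down, gripper open.
Joint ranges: [-3.06, 3.06], [-0.37, 2.12], [-1.25, 1.32], [0.18, 2.47], [-1.1, 4.24], [0.23, 1.98], [-2.94, 2.94]. Speed limits (rad/s): [2.57, 2.57, 3.14, 3.14, 3.14, 3.14, 3.14].

### API

Orientations are given as a unit quaternion [x, y, z, w].
In Python, from cell import bot, viewer, job gives the robot as it stands. The module is installed in compiled form; this text tells all that it offers.
- The arm moves only by the tool jog_arm, never from a script. Its argument "targets" is a list of rows, each an object of numbers: "rx", "ry", "rz": the turn, a rotation vector about the tool's x, y, z in rad; "dx", "dy", "dz": the shift along the tool's x, y, z in mm; "grip": the closure, from -1 (fully open) to 1 (shut). In form: [{"rx": .., "ry": .., "rz": .., "dx": .., "dy": .., "dz": .., "grip": ..}, ...]. A call has 1 to 10 rows; each row is the pose to reach, as a shift and turn from the pose commanded when the call began, along the tool's axes at that moment; what a row does not reach only later rows make up. A row lasts 1/10 s, in which the tool goes at most 50 mm and 8.59 degrees, less where a joint would pass 70% of its speed; a pose out of reach is approached as far as the arm can. A call with a gripper value outside its range is refused whole. The fingers move at their own pace and stop on an object; "force" is the grip in N (left out, the last holds). Time passes only in rows, so rows that repeat a pose let the fingers close. It gives the time, the measured TCP pose, the force and the opening at its end, in the units of the state.
- bot.state(): the state, without advancing time (a new reading comes with each control period).
- viewer.read_camera(name): name is "scene" or "top" or "wrist"; returns a dict with "pixels" (384x512x3 uint8, red, green, blue), "z_map" (384x512 float32, m along the optical axis (not along the pixel's ray), 0 where there is no reading), "intrinsics" (3x3 intrinsics, pixels), "k1" (the pictures are not rectified: a ray, as slopes to the right and down, at radius r is drawn at 1 + k1 r^2 times it, then the intrinsics apply), "rvec" (rotation vector, rad) and "tvec" (3), from world to camera coordinates, as OpenCV has them. Camera axes: x right, y down, z forward; pixel columns grow to the right and rows downward; lengths in m; the calibration is good to about 2 mm. A picture is of the moment at which its call begins.
- job.job_done(): hands the job in, once; it reports no verdict.
The state is a dict: "time_s": time; "joint_positions": joint angles; "qd": joint speeds; "effort": joint torques, N m; "position": TCP position; "ee_rot": TCP orientation; "wrist_force": force on the tool from outside, world axes, zero at the start; "wrist_torque": the same for the moment, N m; "opening": opening from 0.0 (shut) to 1.0 (fully open).
Only numpy, scipy, OpenCV 4.12 (cv2) and the standard library are available. Lean on these libraries where they do the work, as an engineer would, in place of code of your own. Each camera call takes 0.05 s, during which the arm holds its last target.

### The job

Pick up the steel taper feeler by its upright black handle and slide it, thin end first and flat on the bed without pressing down on it, under the sprung plunger of the blue gap stand until it drags with about 10 newtons, never forcing it, and let go of it there. Then push the lock lever on top of the stand fully over to its other side. Leave the spray can where it stands.

Things in the scene. Friction and masses are not known exactly. Their poses are not given: they have to be found in the camera images.
- feeler: Loose steel taper feeler, 180 g, lying flat; 26 mm wide, from x = -20 to +150 mm. Origin: on its flat underside, below the handle's centre; x axis points along the blade to the thin nose, z up. 12 mm thick from x = -20 to +70 mm, then the upper face slopes evenly (1 in 8) to 2 mm at the nose.
- grip (a point): Middle of the feeler's handle, 40 mm above the underside. The handle is an upright black block, 34 mm along the blade, 14 mm across it, its top 61 mm above the underside; grip it across its 14 mm. The 12 mm thick, 26 mm wide blade passes beneath it.
- nose (a point): Middle of the feeler's thin front edge, on the underside (150 mm ahead of the feeler's origin).
- stand: Fixed gap stand. Origin: on the table, below the plunger's axis; x axis: the way the feeler is slid in, z up. Steel bed, upper face z = 20 mm, x = -150 to +80, y = -63 to +63 mm. A blue gantry straddles it: posts at y = +-50 mm (80 mm clear between them), beam x = -22 to +22, z = 76 to 114 mm. From it a plunger hangs over the bed.
- bed (a point): Point on the bed under the plunger: round steel, 20 mm across, domed foot, at rest 4 to 9.5 mm over the bed, differently each time, not measured. 2 N lifts it, then 5 N more per mm; drag grows about 0.8 N per mm of slide. Pressing the feeler on the bed adds false drag; held 1 mm clear of the bed, it drops and loses drag when let go. Lying flat, it stays put.
- lock (a joint): Lock lever, a steel stick with a 26 mm black ball end, on a dark block (50 x 70 mm, top 139 mm above the table) on the beam's middle; swings sideways in the stand's y-z plane about a pivot 136 mm above the table. 0 = leaning 0.5 rad to the stand's +y side, 1.0 = leaning 0.5 rad to its -y side (fully over). Stays where left, starts at 0 to 0.15.
- lock_tip (a point): Centre of the lock lever's ball end, 80 mm from its pivot.
- can: Spray can, 54 mm across, 150 mm tall, standing on the table. Origin: centre of its base. Leave it alone.
Mind the look-alikes: they are no part of the job. What is shaped like the feeler but purple is not meant.

How it is judged:
On the way, in this order (a step that is already met when the one before it is completed fails the run):
1. the feeler is lifted off the table (height (world z) of feeler above 0.015 m), for 0.1 s.
2. the feeler lies flat on the bed under the plunger with the right drag, and has been let go (contact force between feeler and stand between 7.5 and 22 N and x of nose in the frame of stand above 0.015 m and height (world z) of feeler above 0.018 m and angle between feeler's own z axis and vertical below 0.06 rad and contact force between the fingers and feeler below 0.1 N), for 0.2 s.
3. the lock lever is pushed over (value of joint lock above 0.85 rad), for 0.2 s.
At the end, for the whole second after the job is handed in: the feeler lies still and flat on the bed, nose at least 15 mm past the plunger's axis, squeezed so that its contact forces with the stand (plunger on top plus bed below) add up to 7.5 to 22 N (a drag of some 5 to 12 N, not pressed down), and the lock lever is over past 0.85 rad (contact force between feeler and stand between 7.5 and 22 N and x of nose in the frame of stand above 0.015 m and height (world z) of feeler above 0.018 m and angle between feeler's own z axis and vertical below 0.06 rad and linear speed of feeler below 0.01 m/s and value of joint lock above 0.85 rad); the robot touches nothing.
It fails at once if the feeler is forced: its contact forces with the stand add up to over 40 N (contact force between feeler and stand above 40 N).
It fails at once if the spray can is knocked (distance of can from where it was at the start of the episode above 0.03 m or angle between can's own z axis and vertical above 0.3 rad).
It also fails if it takes over 72 s, if anything falls off the work surface, if the arm or the gripper's body presses on something with over 40 N, if the wrist force passes 120 N, or if a joint passes its speed limit or range.

## Working session

There is one attempt and no reset: what is moved stays moved. The work goes in short steps, Python scripts to look and compute and a tool call to move; the robot and the scene stay as the last step left them, time stands still between calls to the robot, and variables do not carry over. Pictures are saved under pics/ and viewed, and the job is handed in when it is done.

Besides the shell and the picture viewer there is one more tool, called after "Call:" by a JSON object that holds its "method" and its "body". jog_arm: Moves the arm, as the interface text tells. Its arguments: {"type":"object","properties":{"targets":{"type":"array","items":{"type":"object","properties":{"rx":{"type":"number"},"ry":{"type":"number"},"rz":{"type":"number"},"dx":{"type":"number"},"dy":{"type":"number"},"dz":{"type":"number"},"grip":{"type":"number"}}}},"force":{"type":"number"}},"required":["targets"]}

```bash
mkdir -p pics; cat > h.py <<'E'
import numpy as np, cv2
from cell import bot, viewer, job
def cam(n):
    c=viewer.read_camera(n)
    np.savez(f'{n}.npz',**{k:np.array(v) for k,v in c.items()})
    return c
def load(n): return dict(np.load(f'{n}.npz'))
def save(n,img,s=1.0):
    cv2.imwrite(f'pics/{n}.png',cv2.resize(img[:,:,::-1],None,fx=s,fy=s,interpolation=cv2.INTER_CUBIC))
def ray(c,uv):
    K=np.array(c['intrinsics']);k1=float(c['k1'])
    d=cv2.undistortPoints(np.array(uv,float).reshape(-1,1,2),K,np.array([k1,0,0,0.]))[:,0]
    R=cv2.Rodrigues(np.array(c['rvec'],float))[0];t=np.array(c['tvec'],float).ravel()
    o=-R.T@t; D=np.c_[d,np.ones(len(d))]@R
    return o,D
def onplane(c,uv,z):
    o,D=ray(c,uv); return o+D*((z-o[2])/D[:,2])[:,None]
def depth(c,uv):
    o,D=ray(c,uv); uv=np.array(uv,int).reshape(-1,2)
    return o+D*c['z_map'][uv[:,1],uv[:,0]][:,None]
def proj(c,P):
    return cv2.projectPoints(np.array(P,float).reshape(-1,3),np.array(c['rvec'],float),np.array(c['tvec'],float),np.array(c['intrinsics']),np.array([float(c['k1']),0,0,0]))[0][:,0]
E
python3 - <<'E'
from h import *
for n in ['scene','top','wrist']:
    c=cam(n); save(n+'0',c['pixels'],1.5); o,D=ray(c,[[256,192]]); print(n,o,D,c['k1'])
print(bot.state(),bot.hold_point_z)
E
```

```text
scene [ 1.29668232 -0.39588449  1.2378353 ] [[-0.55242141  0.08510498 -0.82986205]] -0.03587175803107108
top [ 0.33779895 -0.22672335  1.44284107] [[ 0.16880122 -0.01225553 -0.98557412]] -0.03665452132900351
wrist [ 0.24445327 -0.60537832  0.37333157] [[-0.25351719 -0.06078126 -0.96547785]] 0.027722143081109787
{'time_s': 0.15, 'joint_positions': array([ 1.22223648,  0.62910602,  0.03845053,  1.51809947, -0.02703714,
        0.99632164, -0.02001325]), 'qd': array([ 0.00021442, -0.00230863, -0.00122575, -0.00256808,  0.00126541,
       -0.0008785 , -0.00150021]), 'effort': array([ 1.59054471e-03, -5.63799477e+01,  1.22774374e+00, -1.93651968e+01,
        1.11381890e-02,  7.45905651e-03,  6.59658951e-06]), 'position': array([ 0.18126828, -0.62373537,  0.23063072]), 'ee_rot': array([ 9.90024663e-01,  1.40892388e-01, -8.71848595e-05, -7.03407982e-04]), 'wrist_force': array([-0.31219736, -0.19993257, -0.74691644]), 'wrist_torque': array([ 0.01455007, -0.03760288, -0.00683077]), 'opening': 1.0031270955620735} -0.0187
```

View pics/scene0.png

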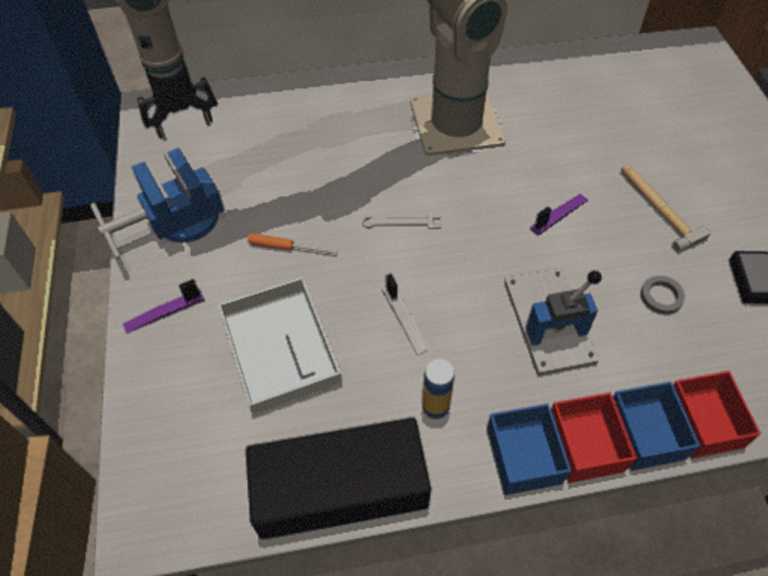

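View pics/top0.png

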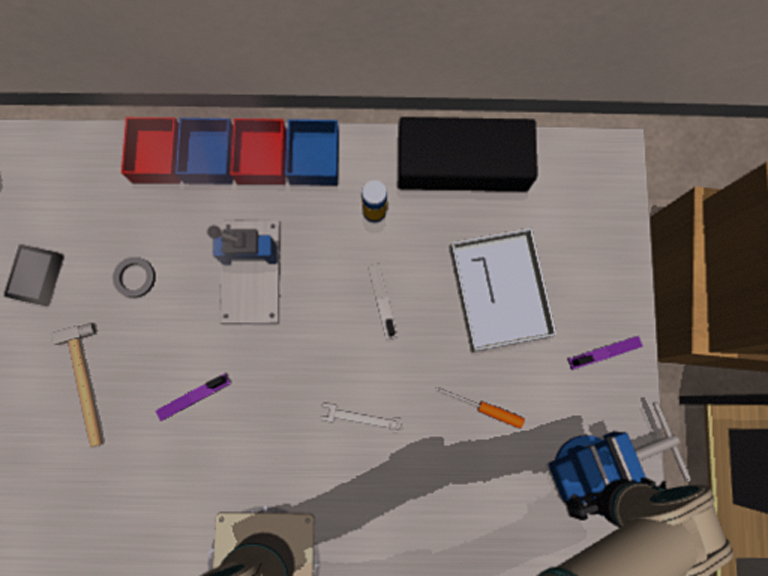

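View pics/wrist0.png

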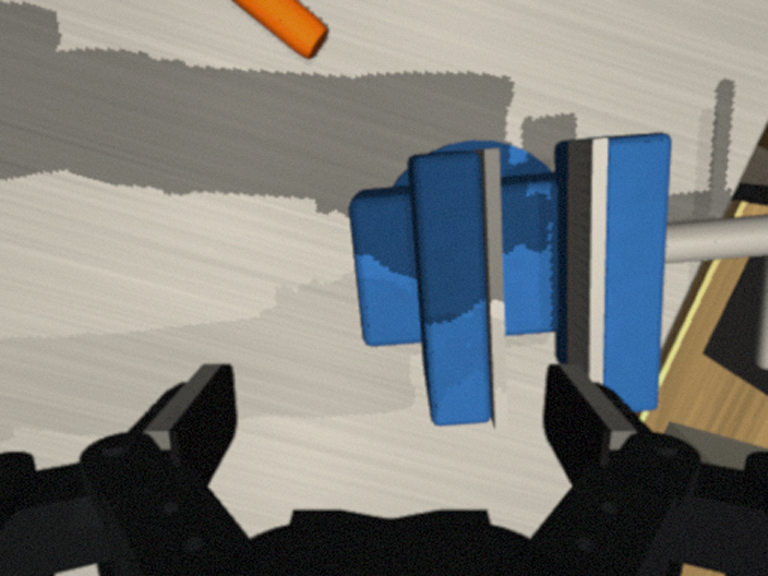

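The feeler could be confused with these, in 1.5x top-picture pixels: the steel one with a black handle at (390,327), a purple one at (193,395), a purple one at (605,352), and the wrench at (360,417). I choose the steel one. The stand is at (248,270), the lever ball at (214,232) and the can at (374,200). Next I'll check a close crop.

```bash
python3 - <<'E'
from h import *
t=load('top');s=load('scene')
save('cropA',t['pixels'][130:240,130:300],4.5)
save('cropB',s['pixels'][160:260,240:420],4.4)
E
```

```text
(no output)
```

View pics/cropA.png

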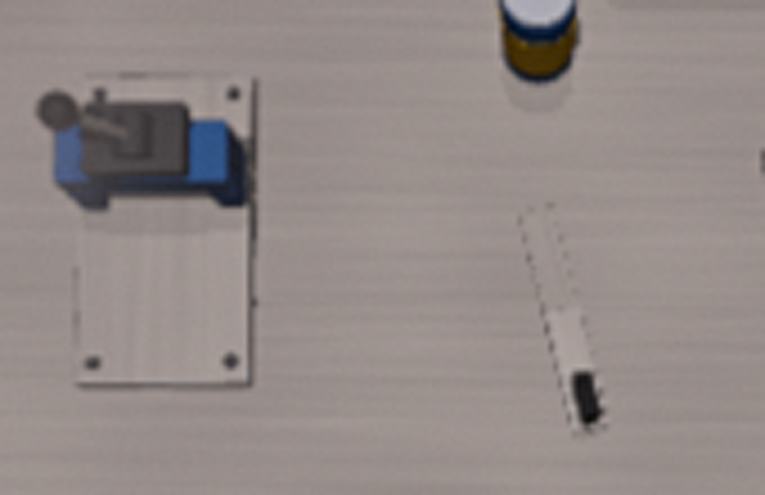

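View pics/cropB.png

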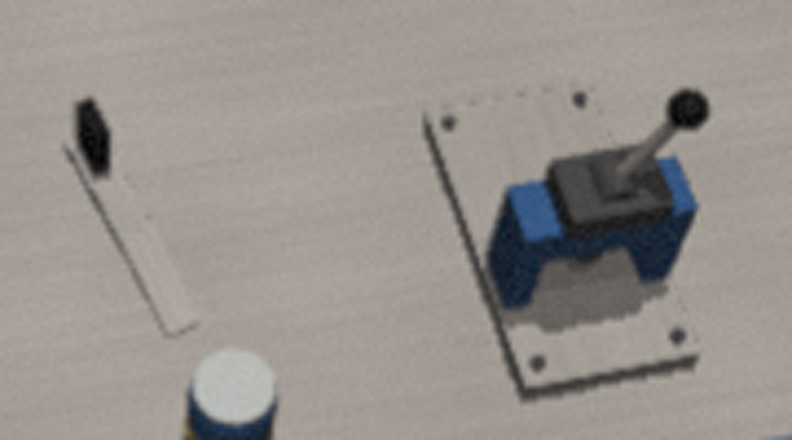

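```bash
python3 - <<'E'
from h import *
np.set_printoptions(precision=4,suppress=True)
t=load('top');s=load('scene')
T=lambda p:(np.array(p,float)+.5)/4.5-.5+[130,130]
S=lambda p:(np.array(p,float)+.5)/4.4-.5+[240,160]
print('bed top',onplane(t,T([[255,78],[250,384],[77,384],[80,75]]),.02))
print('bed scene BL(-x,+?)...',onplane(s,S([[425,113],[524,392],[696,357]]),.02))
bt=T([[100,94],[234,94],[231,361],[93,363]]);bs=S([[449,122],[580,99],[678,335],[537,362]])
print('bolts top (+x+y,+x-y,-x-y,-x+y)',onplane(t,bt,.02)); print('bolts scene(-x-y,-x+y,+x+y,+x-y)',onplane(s,bs,.02))
print('ball top at z=.206',onplane(t,T([[57,110]]),.206),'scene',onplane(s,S([[689,109]]),.206))
print('nose top',onplane(t,T([[519,212],[550,205]]),.001),'scene',onplane(s,S([[168,334],[197,324]]),.001))
print('tail top',onplane(t,T([[575,432],[603,425]]),.006))
print('handle top',onplane(t,T([[574,374],[591,372],[600,412],[586,424]]),.061))
print('handle scene',onplane(s,S([[76,100],[93,97],[106,128],[88,132]]),.061))
m=(t['pixels'].max(2)<50); n,l,st,ce=cv2.connectedComponentsWithStats(m[200:230,250:270].astype(np.uint8))
print(st,ce+[250,200], onplane(t,ce+[250,200],.05))
m=(s['pixels'].max(2)<50); n,l,st,ce=cv2.connectedComponentsWithStats(m[178:206,250:270].astype(np.uint8))
print(st,ce+[250,178], onplane(s,ce+[250,178],.04))
print('can',onplane(t,T([[538,60]]),.0),onplane(s,S([[233,387]]),.15))
E
```

```text
bed top [[ 0.7308 -0.0098  0.02  ]
 [ 0.5026 -0.015   0.02  ]
 [ 0.5008  0.11    0.02  ]
 [ 0.7313  0.1202  0.02  ]]
bed scene BL(-x,+?)... [[ 0.5066 -0.0145  0.02  ]
 [ 0.7372 -0.0097  0.02  ]
 [ 0.7334  0.1127  0.02  ]]
bolts top (+x+y,+x-y,-x-y,-x+y) [[ 0.7169  0.1046  0.02  ]
 [ 0.7183  0.0053  0.02  ]
 [ 0.5191 -0.0007  0.02  ]
 [ 0.5162  0.0992  0.02  ]]
bolts scene(-x-y,-x+y,+x+y,+x-y) [[0.5174 0.0006 0.02  ]
 [0.515  0.1009 0.02  ]
 [0.7151 0.1062 0.02  ]
 [0.7172 0.0055 0.02  ]]
ball top at z=.206 [[0.6564 0.0884 0.206 ]] scene [[0.6538 0.0895 0.206 ]]
nose top [[ 0.6361 -0.207   0.001 ]
 [ 0.6417 -0.23    0.001 ]] scene [[ 0.641  -0.2315  0.001 ]
 [ 0.637  -0.2104  0.001 ]]
tail top [[ 0.4723 -0.2504  0.006 ]
 [ 0.4777 -0.2708  0.006 ]]
handle top [[ 0.508  -0.2484  0.061 ]
 [ 0.5096 -0.2603  0.061 ]
 [ 0.4814 -0.2669  0.061 ]
 [ 0.4729 -0.2572  0.061 ]]
handle scene [[ 0.4783 -0.2663  0.061 ]
 [ 0.4779 -0.2541  0.061 ]
 [ 0.5055 -0.2499  0.061 ]
 [ 0.5066 -0.2628  0.061 ]]
[[  0   0  20  30 563]
 [  8  13   5  11  37]] [[259.4778 214.2593]
 [259.8378 218.1622]] [[ 0.5045 -0.256   0.05  ]
 [ 0.4921 -0.2572  0.05  ]]
[[  0   0  20  28 488]
 [  8   5   7  16  72]] [[259.3402 191.625 ]
 [260.5833 190.6528]] [[ 0.4998 -0.2626  0.04  ]
 [ 0.4969 -0.2582  0.04  ]]
can [[ 0.7536 -0.2195  0.    ]] [[ 0.762  -0.2204  0.15  ]]
```

Call:
{"method": "jog_arm", "body": {"targets": [{"dx": 40,"dy": -26,"dz": 0,"rz": 0.03,"grip": -1},{"dx": 80,"dy": -53,"dz": 0,"rz": 0.03,"grip": -1},{"dx": 120,"dy": -79,"dz": 0,"rz": 0.03,"grip": -1},{"dx": 160,"dy": -106,"dz": 0,"rz": 0.03,"grip": -1},{"dx": 200,"dy": -132,"dz": 0,"rz": 0.03,"grip": -1},{"dx": 240,"dy": -159,"dz": 10,"rz": 0.03,"grip": -1},{"dx": 280,"dy": -185,"dz": 20,"rz": 0.03,"grip": -1},{"dx": 320,"dy": -212,"dz": 30,"rz": 0.03,"grip": -1},{"dx": 360,"dy": -238,"dz": 40,"rz": 0.03,"grip": -1},{"dx": 400,"dy": -265,"dz": 50,"rz": 0.03,"grip": -1}], "force": 30}}

```text
validation failed for argument at $.ta...
```

Call:
{"method": "jog_arm", "body": {"targets": [{"dx": 0},{"dx": 0},{"dx": 0}]}}

```text
validation failed for argument at $.ta...
```

```bash
python3 - <<'E'
from h import *
np.set_printoptions(precision=4,suppress=True)
c=cam('wrist'); save('w1',c['pixels'],1.5); 
for i in range(3):
  st=bot.state(); print(st['time_s'],st['position'],st['ee_rot'],st['wrist_force'],st['opening']);viewer.read_camera('wrist')
E
```

```text
0.2 [ 0.1813 -0.6238  0.2308] [ 0.99    0.1409 -0.0001 -0.0006] [-0.7354 -0.3346  0.3257] 1.0000449115015537
0.25 [ 0.1813 -0.6239  0.2309] [ 0.99    0.1409 -0.     -0.0004] [-0.0007 -0.2272 -0.1627] 0.9986781457204922
0.3 [ 0.1813 -0.624   0.231 ] [ 0.99    0.1409 -0.     -0.0003] [0.1574 0.2266 0.1098] 0.9968271125863634
```

View pics/w1.png

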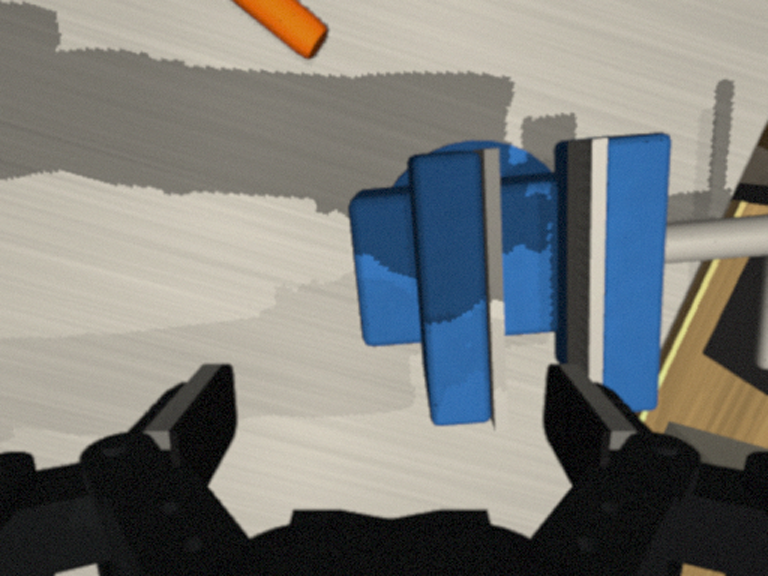

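The call was refused, probably because every row needs all its fields. The arm hasn't moved, and the wrist view still shows the vise.

Call:
{"method": "jog_arm", "body": {"targets": [{"rx": 0,"ry": 0,"rz": 0.03,"dx": 40,"dy": -26,"dz": 0,"grip": -1},{"rx": 0,"ry": 0,"rz": 0.03,"dx": 80,"dy": -53,"dz": 0,"grip": -1},{"rx": 0,"ry": 0,"rz": 0.03,"dx": 120,"dy": -79,"dz": 0,"grip": -1},{"rx": 0,"ry": 0,"rz": 0.03,"dx": 160,"dy": -106,"dz": 0,"grip": -1},{"rx": 0,"ry": 0,"rz": 0.03,"dx": 200,"dy": -132,"dz": 0,"grip": -1},{"rx": 0,"ry": 0,"rz": 0.03,"dx": 240,"dy": -159,"dz": 10,"grip": -1},{"rx": 0,"ry": 0,"rz": 0.03,"dx": 280,"dy": -185,"dz": 20,"grip": -1},{"rx": 0,"ry": 0,"rz": 0.03,"dx": 320,"dy": -212,"dz": 30,"grip": -1},{"rx": 0,"ry": 0,"rz": 0.03,"dx": 360,"dy": -238,"dz": 40,"grip": -1},{"rx": 0,"ry": 0,"rz": 0.03,"dx": 400,"dy": -265,"dz": 50,"grip": -1}], "force": 30}}

```text
time_s: 1.35
position: [0.4928, -0.2567, 0.1812]
ee_rot: [0.992, 0.126, 0.0, 0.0]
wrist_force: [0.9, -0.3, 0.6]
opening: 1.001
```

```bash
python3 - <<'E'
from h import *
np.set_printoptions(precision=4,suppress=True)
viewer.read_camera('wrist');viewer.read_camera('wrist')
c=cam('wrist'); save('w2',c['pixels'],1.5); 
st=bot.state(); print(st['time_s'],st['position'],st['ee_rot'],st['wrist_force'],st['opening'])
print(proj(c,[[.4928,-.2567,.061],[.4935,-.257,.012],[.639,-.2195,0.001]])*1.5)
E
```

```text
1.5 [ 0.494  -0.2537  0.1806] [ 0.9915  0.1301  0.0002 -0.0012] [-1.0289 -0.2865 -0.5616] 1.0003190893993161
[[401.9573 289.875 ]
 [401.2224 268.4617]
 [405.843    4.372 ]]
```

View pics/w2.png

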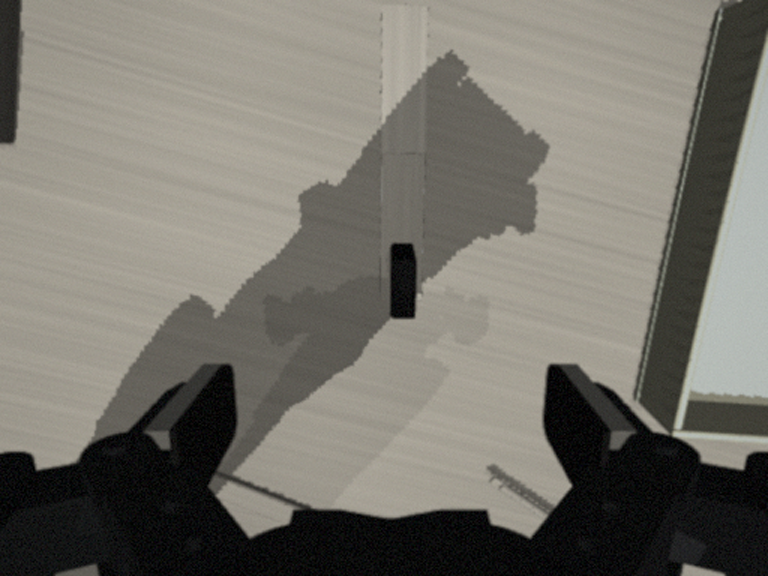

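The wrist view shows the steel feeler dead ahead: black handle top at (402,288) as predicted, blade running up to the nose at (407,6), straight in line with the tool x axis. I'll go down over it.

Call:
{"method": "jog_arm", "body": {"targets": [{"rx": 0,"ry": 0,"rz": 0,"dx": 0,"dy": 0,"dz": 20,"grip": -1},{"rx": 0,"ry": 0,"rz": 0,"dx": 0,"dy": 0,"dz": 40,"grip": -1},{"rx": 0,"ry": 0,"rz": 0,"dx": 0,"dy": 0,"dz": 60,"grip": -1},{"rx": 0,"ry": 0,"rz": 0,"dx": 0,"dy": 0,"dz": 80,"grip": -1},{"rx": 0,"ry": 0,"rz": 0,"dx": 0,"dy": 0,"dz": 80,"grip": -1},{"rx": 0,"ry": 0,"rz": 0,"dx": 0,"dy": 0,"dz": 80,"grip": -1},{"rx": 0,"ry": 0,"rz": 0,"dx": 0,"dy": 0,"dz": 80,"grip": -1}]}}

```text
time_s: 2.2
position: [0.4921, -0.2591, 0.1025]
ee_rot: [0.992, 0.126, 0.001, 0.001]
wrist_force: [0.9, 0.5, -0.6]
opening: 0.998
```

```bash
python3 - <<'E'
from h import *
np.set_printoptions(precision=4,suppress=True)
for i in range(2):
  c=cam('wrist'); st=bot.state(); print(st['time_s'],st['position'],st['ee_rot'],st['wrist_force'])
save('w3',c['pixels'],1.5)
print(proj(c,[[.4928,-.2567,.061]])*1.5)
E
```

```text
2.25 [ 0.4922 -0.2589  0.1025] [0.9921 0.1258 0.0009 0.0007] [0.0961 1.3423 0.3657]
2.3 [ 0.4922 -0.2587  0.1025] [0.992  0.1259 0.0009 0.0006] [-0.3201  0.3953  0.0123]
[[384.5446 325.8702]]
```

View pics/w3.png

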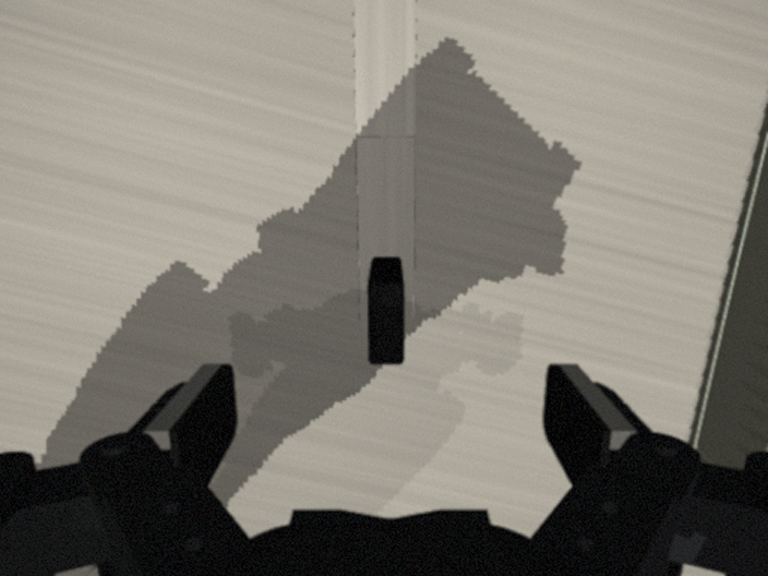

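The handle top is at (386,323), nearly centred between the pads, whose midline is at 390. I'll go down and close.

Call:
{"method": "jog_arm", "body": {"targets": [{"rx": 0,"ry": 0,"rz": 0,"dx": 1,"dy": -2,"dz": 25,"grip": -1},{"rx": 0,"ry": 0,"rz": 0,"dx": 1,"dy": -2,"dz": 50,"grip": -1},{"rx": 0,"ry": 0,"rz": 0,"dx": 1,"dy": -2,"dz": 70,"grip": -1},{"rx": 0,"ry": 0,"rz": 0,"dx": 1,"dy": -2,"dz": 78,"grip": -1},{"rx": 0,"ry": 0,"rz": 0,"dx": 1,"dy": -2,"dz": 78,"grip": -1},{"rx": 0,"ry": 0,"rz": 0,"dx": 1,"dy": -2,"dz": 78,"grip": -1}]}}

```text
time_s: 2.9
position: [0.4927, -0.2563, 0.0242]
ee_rot: [0.992, 0.126, 0.001, 0.0]
wrist_force: [0.8, -0.3, 0.0]
opening: 0.999
```

Call:
{"method": "jog_arm", "body": {"targets": [{"rx": 0,"ry": 0,"rz": 0,"dx": 0,"dy": 0,"dz": 0,"grip": 1},{"rx": 0,"ry": 0,"rz": 0,"dx": 0,"dy": 0,"dz": 0,"grip": 1},{"rx": 0,"ry": 0,"rz": 0,"dx": 0,"dy": 0,"dz": 0,"grip": 1},{"rx": 0,"ry": 0,"rz": 0,"dx": 0,"dy": 0,"dz": 0,"grip": 1},{"rx": 0,"ry": 0,"rz": 0,"dx": 0,"dy": 0,"dz": 0,"grip": 1},{"rx": 0,"ry": 0,"rz": 0,"dx": 0,"dy": 0,"dz": 0,"grip": 1},{"rx": 0,"ry": 0,"rz": 0,"dx": 0,"dy": 0,"dz": 0,"grip": 1},{"rx": 0,"ry": 0,"rz": 0,"dx": 0,"dy": 0,"dz": 0,"grip": 1}], "force": 40}}

```text
time_s: 3.7
position: [0.4922, -0.256, 0.0235]
ee_rot: [0.992, 0.126, 0.0, 0.0]
wrist_force: [0.6, 0.0, 2.4]
opening: 0.154
```

Call:
{"method": "jog_arm", "body": {"targets": [{"rx": 0,"ry": 0,"rz": 0,"dx": 0,"dy": 0,"dz": -10,"grip": 1},{"rx": 0,"ry": 0,"rz": 0,"dx": 0,"dy": 0,"dz": -30,"grip": 1},{"rx": 0,"ry": 0,"rz": 0,"dx": 0,"dy": 0,"dz": -60,"grip": 1},{"rx": 0,"ry": 0,"rz": 0,"dx": 0,"dy": 0,"dz": -80,"grip": 1},{"rx": 0,"ry": 0,"rz": 0,"dx": 0,"dy": 0,"dz": -80,"grip": 1},{"rx": 0,"ry": 0,"rz": 0,"dx": 0,"dy": 0,"dz": -80,"grip": 1},{"rx": 0,"ry": 0,"rz": 0,"dx": 0,"dy": 0,"dz": -80,"grip": 1}]}}

```text
time_s: 4.4
position: [0.4911, -0.2554, 0.1023]
ee_rot: [0.992, 0.126, -0.001, -0.001]
wrist_force: [-0.6, -0.1, -1.4]
opening: 0.157
```

```bash
python3 - <<'E'
from h import *
np.set_printoptions(precision=4,suppress=True)
c=cam('wrist'); st=bot.state(); print(st['time_s'],st['position'],st['ee_rot'],st['wrist_force'],st['wrist_torque'])
c2=cam('scene'); st=bot.state(); print(st['time_s'],st['position'],st['ee_rot'],st['wrist_force'],st['wrist_torque'])
save('w4',c['pixels'],1.5);save('s4',c2['pixels'][130:270,230:420],4)
E
```

```text
4.45 [ 0.4911 -0.2554  0.1021] [ 0.992   0.1261 -0.0011 -0.0007] [ 0.4886 -0.0834 -1.0227] [-0.0464  0.0824 -0.0043]
4.5 [ 0.4912 -0.2555  0.1021] [ 0.992   0.1261 -0.001  -0.0007] [-0.0461 -0.7714 -2.045 ] [-0.0356  0.08   -0.0224]
```

View pics/w4.png

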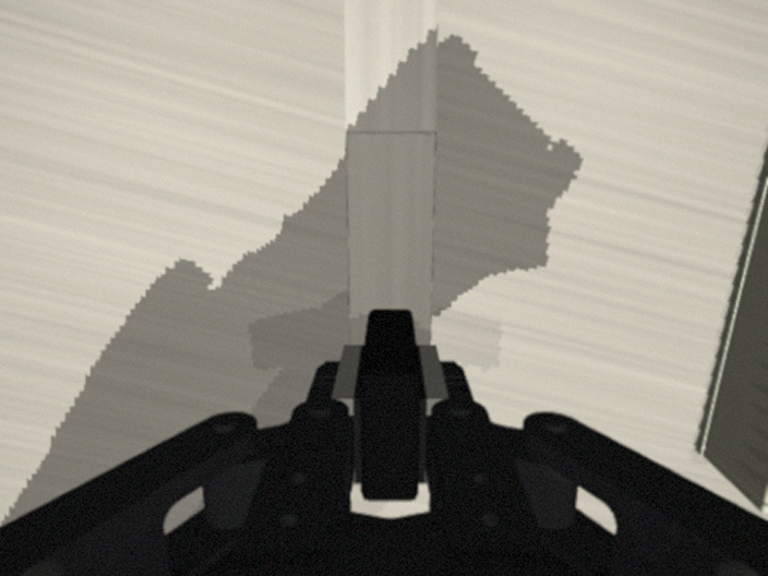

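View pics/s4.png

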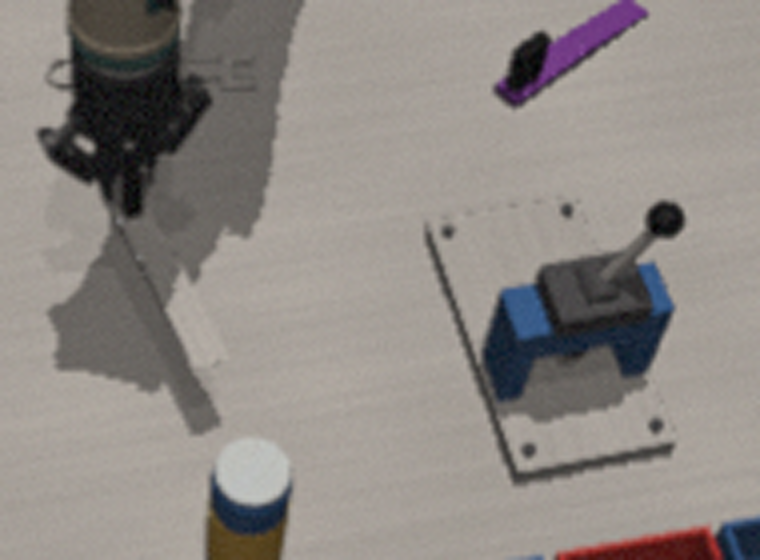

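The wrist view shows the feeler held straight: handle in the jaws at (390,400), blade centred at u≈391. The scene crop shows it off the table. I'll carry it to the front of the stand.

Call:
{"method": "jog_arm", "body": {"targets": [{"rx": 0,"ry": 0,"rz": 0.02,"dx": 3,"dy": -20,"dz": 0,"grip": 1},{"rx": 0,"ry": 0,"rz": 0.04,"dx": 6,"dy": -55,"dz": 0,"grip": 1},{"rx": 0,"ry": 0,"rz": 0.07,"dx": 10,"dy": -95,"dz": 0,"grip": 1},{"rx": 0,"ry": 0,"rz": 0.1,"dx": 13,"dy": -135,"dz": 0,"grip": 1},{"rx": 0,"ry": 0,"rz": 0.13,"dx": 16,"dy": -175,"dz": 0,"grip": 1},{"rx": 0,"ry": 0,"rz": 0.16,"dx": 19,"dy": -215,"dz": 0,"grip": 1},{"rx": 0,"ry": 0,"rz": 0.19,"dx": 22,"dy": -255,"dz": 0,"grip": 1},{"rx": 0,"ry": 0,"rz": 0.21,"dx": 25,"dy": -285,"dz": 0,"grip": 1},{"rx": 0,"ry": 0,"rz": 0.225,"dx": 26.5,"dy": -300,"dz": 0,"grip": 1},{"rx": 0,"ry": 0,"rz": 0.225,"dx": 26.5,"dy": -306.5,"dz": 0,"grip": 1}]}}

```text
time_s: 5.5
position: [0.4404, 0.0495, 0.1027]
ee_rot: [1.0, 0.016, -0.001, -0.0]
wrist_force: [-0.1, -0.2, -1.3]
opening: 0.154
```

Call:
{"method": "jog_arm", "body": {"targets": [{"rx": 0,"ry": 0,"rz": 0,"dx": 0,"dy": 0,"dz": 0,"grip": 1},{"rx": 0,"ry": 0,"rz": 0,"dx": 0,"dy": 0,"dz": 0,"grip": 1},{"rx": 0,"ry": 0,"rz": 0,"dx": 0,"dy": 0,"dz": 0,"grip": 1},{"rx": 0,"ry": 0,"rz": 0,"dx": 0,"dy": 0,"dz": 0,"grip": 1},{"rx": 0,"ry": 0,"rz": 0,"dx": 0,"dy": 0,"dz": 0,"grip": 1}]}}

```text
time_s: 6.0
position: [0.4412, 0.0467, 0.1033]
ee_rot: [1.0, 0.013, 0.0, 0.0]
wrist_force: [-0.2, 0.0, -2.3]
opening: 0.163
```

```bash
cat >> h.py <<'E'
def look(tag):
    np.set_printoptions(precision=4,suppress=True)
    P=[];F=[];Q=[]
    for n in ['wrist','top','scene','wrist']:
        c=cam(n); st=bot.state(); P.append(st['position']);F.append(st['wrist_force']);Q.append(st['wrist_torque'])
        save(tag+n,c['pixels'],1.5)
    print(st['time_s'],P[0],P[-1],st['ee_rot'],np.mean(F,0),np.mean(Q,0),st['opening'])
E
python3 - <<'E'
from h import *
look('a')
s=load('scene'); save('a_s',s['pixels'][130:270,230:420],4)
t=load('top'); save('a_t',t['pixels'][120:260,110:260],4)
E
```

```text
6.2 [0.4411 0.0469 0.1033] [0.4411 0.0473 0.1033] [ 0.9999  0.0137  0.0001 -0.    ] [-0.339   0.5499 -2.0554] [0.0026 0.0636 0.0072] 0.1540597382202743
```

View pics/awrist.png

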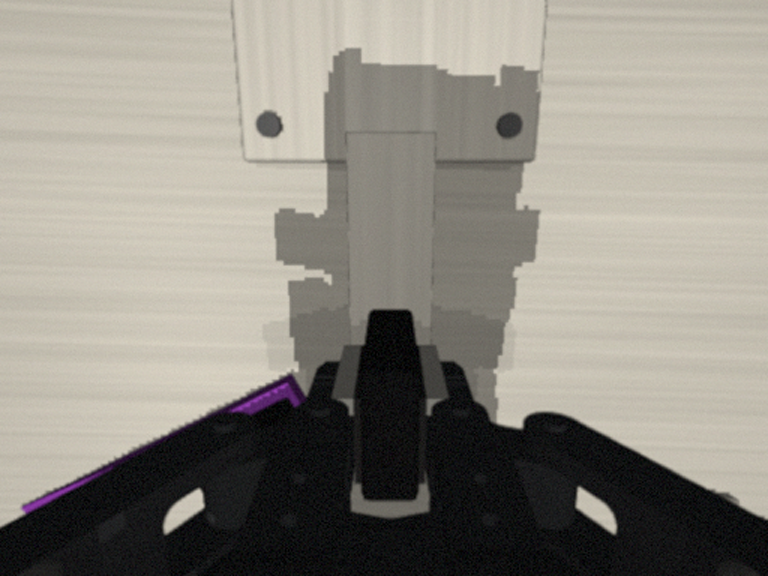

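View pics/a_s.png

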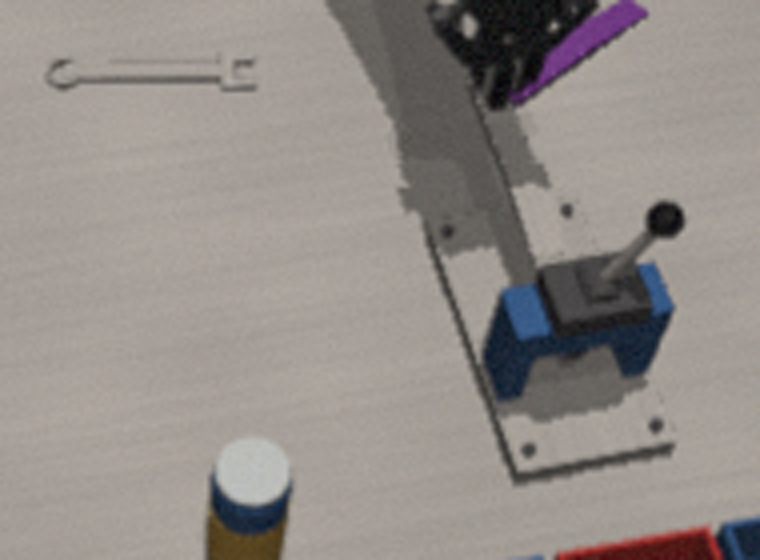

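View pics/a_t.png

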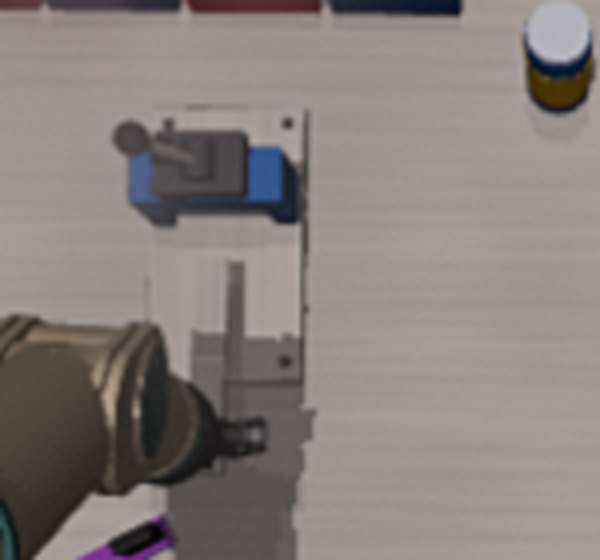

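The wrist view shows the feeler in line with the bed; the bed bolts are at (269,125) and (509,125) and its front corners at (244,160) and (534,160). I'll measure the stand from this view too.

```bash
python3 - <<'E'
from h import *
np.set_printoptions(precision=4,suppress=True)
c=load('wrist')
W=lambda p:(np.array(p,float)+.5)/1.5-.5
print(onplane(c,W([[269,125],[509,125],[244,160],[534,160]]),.02))
t=load('top')
print('purple handle',onplane(t,W([[218,381]]),.06))
E
```

```text
[[ 0.5156  0.1003  0.02  ]
 [ 0.5183 -0.0007  0.02  ]
 [ 0.501   0.1115  0.02  ]
 [ 0.5043 -0.0126  0.02  ]]
purple handle [[0.3744 0.099  0.06  ]]
```

Call:
{"method": "jog_arm", "body": {"targets": [{"rx": 0,"ry": 0,"rz": 0,"dx": 4,"dy": 0,"dz": 10,"grip": 1},{"rx": 0,"ry": 0,"rz": 0,"dx": 8,"dy": 0,"dz": 22,"grip": 1},{"rx": 0,"ry": 0,"rz": 0,"dx": 12,"dy": 0,"dz": 34,"grip": 1},{"rx": 0,"ry": 0,"rz": 0,"dx": 20,"dy": 0,"dz": 44,"grip": 1},{"rx": 0,"ry": 0,"rz": 0,"dx": 30,"dy": 0,"dz": 50,"grip": 1},{"rx": 0,"ry": 0,"rz": 0,"dx": 38,"dy": 0,"dz": 53,"grip": 1},{"rx": 0,"ry": 0,"rz": 0,"dx": 38,"dy": 0,"dz": 55,"grip": 1},{"rx": 0,"ry": 0,"rz": 0,"dx": 38,"dy": 0,"dz": 55,"grip": 1},{"rx": 0,"ry": 0,"rz": 0,"dx": 38,"dy": 0,"dz": 55,"grip": 1}]}}

```text
time_s: 7.1
position: [0.4786, 0.0485, 0.0485]
ee_rot: [1.0, 0.014, -0.0, -0.0]
wrist_force: [-0.1, 0.2, -2.0]
opening: 0.153
```

```bash
python3 - <<'E'
from h import *
look('b')
s=load('scene'); save('b_s',s['pixels'][150:260,310:420],5)
E
```

```text
7.3 [0.4787 0.0486 0.0486] [0.4789 0.0486 0.0486] [ 0.9999  0.0139  0.0002 -0.    ] [ 0.4449  0.1533 -2.1136] [ 0.0106  0.0924 -0.004 ] 0.15584746768486962
```

View pics/bwrist.png

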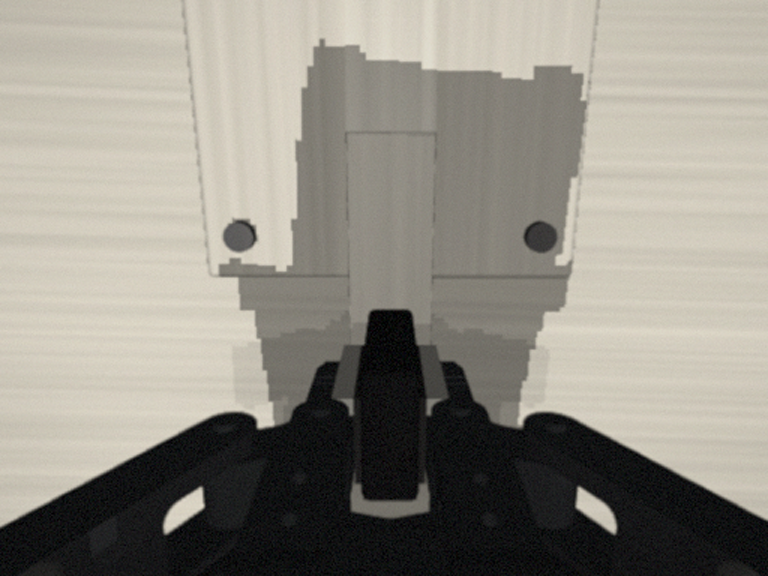

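View pics/b_s.png

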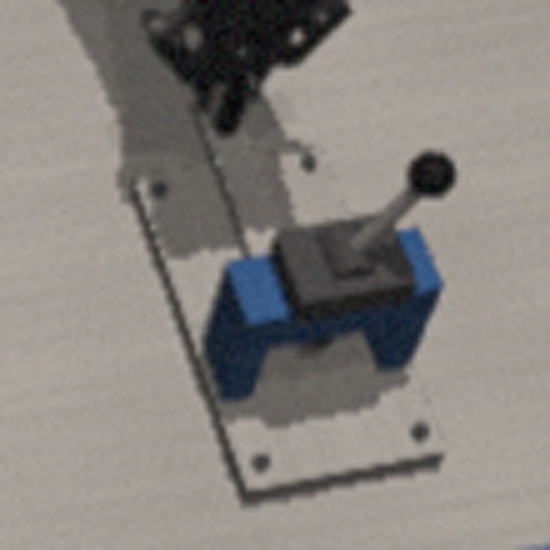

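The feeler hovers about 5 mm over the bed, centred between the bolts at (239,236) and (540,236). I'll lower it gently and watch Fz.

Call:
{"method": "jog_arm", "body": {"targets": [{"rx": 0,"ry": 0,"rz": 0,"dx": 0,"dy": 0,"dz": 2,"grip": 1},{"rx": 0,"ry": 0,"rz": 0,"dx": 0,"dy": 0,"dz": 4,"grip": 1},{"rx": 0,"ry": 0,"rz": 0,"dx": 0,"dy": 0,"dz": 4,"grip": 1},{"rx": 0,"ry": 0,"rz": 0,"dx": 0,"dy": 0,"dz": 4,"grip": 1},{"rx": 0,"ry": 0,"rz": 0,"dx": 0,"dy": 0,"dz": 4,"grip": 1}]}}

```text
time_s: 7.8
position: [0.4791, 0.0485, 0.0443]
ee_rot: [1.0, 0.014, 0.0, 0.0]
wrist_force: [0.4, 0.4, -2.8]
opening: 0.162
```

Call:
{"method": "jog_arm", "body": {"targets": [{"rx": 0,"ry": 0,"rz": 0,"dx": 0,"dy": 0,"dz": 0.4,"grip": 1},{"rx": 0,"ry": 0,"rz": 0,"dx": 0,"dy": 0,"dz": 0.4,"grip": 1},{"rx": 0,"ry": 0,"rz": 0,"dx": 0,"dy": 0,"dz": 0.4,"grip": 1}]}}

```text
time_s: 8.1
position: [0.4791, 0.0485, 0.0439]
ee_rot: [1.0, 0.014, 0.0, -0.0]
wrist_force: [0.4, 0.3, -1.4]
opening: 0.155
```

Call:
{"method": "jog_arm", "body": {"targets": [{"rx": 0,"ry": 0,"rz": 0,"dx": 0,"dy": 0,"dz": 0.4,"grip": 1},{"rx": 0,"ry": 0,"rz": 0,"dx": 0,"dy": 0,"dz": 0.4,"grip": 1},{"rx": 0,"ry": 0,"rz": 0,"dx": 0,"dy": 0,"dz": 0.4,"grip": 1}]}}

```text
time_s: 8.4
position: [0.4791, 0.0485, 0.0436]
ee_rot: [1.0, 0.014, 0.0, 0.0]
wrist_force: [-1.0, 0.7, -1.1]
opening: 0.161
```

Call:
{"method": "jog_arm", "body": {"targets": [{"rx": 0,"ry": 0,"rz": 0,"dx": 0,"dy": 0,"dz": 0.4,"grip": 1},{"rx": 0,"ry": 0,"rz": 0,"dx": 0,"dy": 0,"dz": 0.4,"grip": 1},{"rx": 0,"ry": 0,"rz": 0,"dx": 0,"dy": 0,"dz": 0.4,"grip": 1}]}}

```text
time_s: 8.7
position: [0.4791, 0.0485, 0.0434]
ee_rot: [1.0, 0.014, 0.0, -0.0]
wrist_force: [-2.5, -0.4, 5.1]
opening: 0.158
```

```bash
cat >> h.py <<'E'
def force(n=4):
    np.set_printoptions(precision=4,suppress=True)
    F=[];Q=[]
    for i in range(n):
        viewer.read_camera('wrist'); st=bot.state(); F.append(st['wrist_force']);Q.append(st['wrist_torque'])
    print(st['time_s'],st['position'],st['ee_rot'],'F',np.mean(F,0),'+-',np.std(F,0)/n**.5,'T',np.mean(Q,0))
E
python3 -c "
from h import *
force(5)"
```

```text
8.95 [0.4791 0.0485 0.0434] [ 0.9999  0.0138  0.0001 -0.    ] F [-1.6986 -0.3161  5.5269] +- [0.2071 0.2578 0.101 ] T [ 0.0175  0.2069 -0.0023]
```

Contact with the bed at TCP z≈0.0434, and it's pressing about 5.5 N. I'll ease up, then slide in.

Call:
{"method": "jog_arm", "body": {"targets": [{"rx": 0,"ry": 0,"rz": 0,"dx": 0,"dy": 0,"dz": -0.25,"grip": 1},{"rx": 0,"ry": 0,"rz": 0,"dx": 0,"dy": 0,"dz": -0.25,"grip": 1}]}}

```text
time_s: 9.15
position: [0.479, 0.0486, 0.0434]
ee_rot: [1.0, 0.014, 0.0, -0.0]
wrist_force: [-1.7, 0.6, 4.8]
opening: 0.16
```

Call:
{"method": "jog_arm", "body": {"targets": [{"rx": 0,"ry": 0,"rz": 0,"dx": 3,"dy": 0,"dz": 0,"grip": 1},{"rx": 0,"ry": 0,"rz": 0,"dx": 6,"dy": 0,"dz": 0,"grip": 1},{"rx": 0,"ry": 0,"rz": 0,"dx": 9,"dy": 0,"dz": 0,"grip": 1},{"rx": 0,"ry": 0,"rz": 0,"dx": 12,"dy": 0,"dz": 0,"grip": 1}]}}

```text
time_s: 9.55
position: [0.4886, 0.0488, 0.0435]
ee_rot: [1.0, 0.014, -0.002, -0.0]
wrist_force: [-6.2, -0.9, 8.8]
opening: 0.154
```

```bash
python3 -c "
from h import *
force(5)"
```

```text
9.8 [0.4897 0.0488 0.0435] [ 0.9999  0.0139 -0.0012 -0.0001] F [-3.9106 -0.5349  6.8807] +- [0.1395 0.1273 0.213 ] T [0.0661 0.6081 0.0143]
```

Call:
{"method": "jog_arm", "body": {"targets": [{"rx": 0,"ry": 0,"rz": 0,"dx": 0,"dy": 0,"dz": -0.4,"grip": 1},{"rx": 0,"ry": 0,"rz": 0,"dx": 0,"dy": 0,"dz": -0.4,"grip": 1},{"rx": 0,"ry": 0,"rz": 0,"dx": 0,"dy": 0,"dz": -0.4,"grip": 1}]}}

```text
time_s: 10.1
position: [0.4913, 0.0489, 0.0435]
ee_rot: [1.0, 0.014, 0.0, 0.0]
wrist_force: [-0.1, -0.6, -1.9]
opening: 0.16
```

```bash
python3 -c "
from h import *
force(4)
look('c')
s=load('scene'); save('c_s',s['pixels'][150:260,310:420],5)
"
```

```text
10.3 [0.4911 0.0488 0.0436] [ 0.9999  0.0139 -0.      0.    ] F [-0.0261 -0.0329 -1.4722] +- [0.1683 0.1656 0.3221] T [0.0042 0.0755 0.0028]
10.5 [0.4911 0.0489 0.0436] [0.4911 0.0488 0.0437] [ 0.9999  0.0139 -0.      0.    ] [-0.1764 -0.1177 -1.9796] [0.0019 0.0566 0.0102] 0.1571747608766465
```

View pics/cwrist.png

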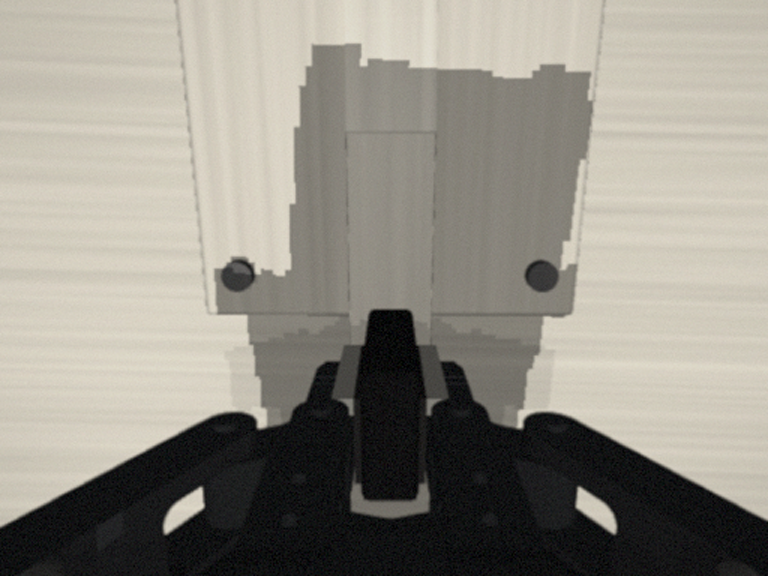

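View pics/c_s.png

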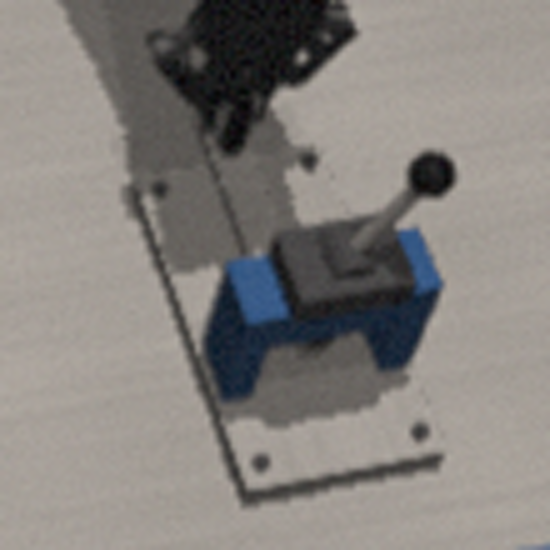

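The feeler now hovers a hair (about 0.1 mm) over the bed, with the full weight on the wrist and no drag. The nose is about 10 mm short of the axis. I'll slide in at this height.

Call:
{"method": "jog_arm", "body": {"targets": [{"rx": 0,"ry": 0,"rz": 0,"dx": 3,"dy": 0,"dz": 0,"grip": 1},{"rx": 0,"ry": 0,"rz": 0,"dx": 6,"dy": 0,"dz": 0,"grip": 1},{"rx": 0,"ry": 0,"rz": 0,"dx": 9,"dy": 0,"dz": 0,"grip": 1},{"rx": 0,"ry": 0,"rz": 0,"dx": 12,"dy": 0,"dz": 0,"grip": 1},{"rx": 0,"ry": 0,"rz": 0,"dx": 15,"dy": 0,"dz": 0,"grip": 1},{"rx": 0,"ry": 0,"rz": 0,"dx": 15,"dy": 0,"dz": 0,"grip": 1}]}}

```text
time_s: 11.1
position: [0.5068, 0.0493, 0.0438]
ee_rot: [1.0, 0.014, 0.0, 0.0]
wrist_force: [-0.7, 0.2, -2.4]
opening: 0.16
```

Call:
{"method": "jog_arm", "body": {"targets": [{"rx": 0,"ry": 0,"rz": 0,"dx": 2,"dy": 0,"dz": 0,"grip": 1},{"rx": 0,"ry": 0,"rz": 0,"dx": 4,"dy": 0,"dz": 0,"grip": 1},{"rx": 0,"ry": 0,"rz": 0,"dx": 6,"dy": 0,"dz": 0,"grip": 1},{"rx": 0,"ry": 0,"rz": 0,"dx": 6,"dy": 0,"dz": 0,"grip": 1}]}}

```text
time_s: 11.5
position: [0.5125, 0.0495, 0.0438]
ee_rot: [1.0, 0.014, 0.0, -0.0]
wrist_force: [-0.7, -0.0, -2.2]
opening: 0.158
```

```bash
python3 -c "
from h import *
force(4)"
```

```text
11.7 [0.5118 0.0494 0.0438] [ 0.9999  0.0139 -0.0001  0.    ] F [-0.1586  0.0815 -1.8458] +- [0.1715 0.2193 0.1503] T [-0.009   0.0797 -0.0088]
```

Call:
{"method": "jog_arm", "body": {"targets": [{"rx": 0,"ry": 0,"rz": 0,"dx": 2,"dy": 0,"dz": 0.2,"grip": 1},{"rx": 0,"ry": 0,"rz": 0,"dx": 4,"dy": 0,"dz": 0.2,"grip": 1},{"rx": 0,"ry": 0,"rz": 0,"dx": 4,"dy": 0,"dz": 0.2,"grip": 1},{"rx": 0,"ry": 0,"rz": 0,"dx": 4,"dy": 0,"dz": 0.2,"grip": 1}]}}

```text
time_s: 12.1
position: [0.5161, 0.0495, 0.0436]
ee_rot: [1.0, 0.014, 0.0, 0.0]
wrist_force: [-0.3, -0.4, -1.9]
opening: 0.158
```

Call:
{"method": "jog_arm", "body": {"targets": [{"rx": 0,"ry": 0,"rz": 0,"dx": 2,"dy": 0,"dz": 0,"grip": 1},{"rx": 0,"ry": 0,"rz": 0,"dx": 4,"dy": 0,"dz": 0,"grip": 1},{"rx": 0,"ry": 0,"rz": 0,"dx": 4,"dy": 0,"dz": 0,"grip": 1},{"rx": 0,"ry": 0,"rz": 0,"dx": 4,"dy": 0,"dz": 0,"grip": 1}]}}

```text
time_s: 12.5
position: [0.5201, 0.0497, 0.0436]
ee_rot: [1.0, 0.014, 0.0, 0.0]
wrist_force: [0.3, 0.4, -3.2]
opening: 0.155
```

```bash
python3 -c "
from h import *
force(4)"
```

```text
12.7 [0.5199 0.0497 0.0436] [ 0.9999  0.0139 -0.0001 -0.    ] F [-0.0594 -0.0205 -1.8089] +- [0.2999 0.1518 0.1737] T [0.0141 0.0638 0.0028]
```

Call:
{"method": "jog_arm", "body": {"targets": [{"rx": 0,"ry": 0,"rz": 0,"dx": 1.5,"dy": 0,"dz": 0,"grip": 1},{"rx": 0,"ry": 0,"rz": 0,"dx": 3,"dy": 0,"dz": 0,"grip": 1},{"rx": 0,"ry": 0,"rz": 0,"dx": 3,"dy": 0,"dz": 0,"grip": 1}]}}

```text
time_s: 13.0
position: [0.5235, 0.0498, 0.0436]
ee_rot: [1.0, 0.014, 0.0, -0.0]
wrist_force: [-0.1, 0.3, -1.4]
opening: 0.157
```

Call:
{"method": "jog_arm", "body": {"targets": [{"rx": 0,"ry": 0,"rz": 0,"dx": 1.5,"dy": 0,"dz": 0,"grip": 1},{"rx": 0,"ry": 0,"rz": 0,"dx": 3,"dy": 0,"dz": 0,"grip": 1},{"rx": 0,"ry": 0,"rz": 0,"dx": 3,"dy": 0,"dz": 0,"grip": 1}]}}

```text
time_s: 13.3
position: [0.5264, 0.0498, 0.0436]
ee_rot: [1.0, 0.014, 0.0, 0.0]
wrist_force: [0.0, 1.1, -2.0]
opening: 0.156
```

Call:
{"method": "jog_arm", "body": {"targets": [{"rx": 0,"ry": 0,"rz": 0,"dx": 1.5,"dy": 0,"dz": 0,"grip": 1},{"rx": 0,"ry": 0,"rz": 0,"dx": 3,"dy": 0,"dz": 0,"grip": 1},{"rx": 0,"ry": 0,"rz": 0,"dx": 3,"dy": 0,"dz": 0,"grip": 1}]}}

```text
time_s: 13.6
position: [0.5294, 0.0499, 0.0436]
ee_rot: [1.0, 0.014, 0.0, 0.0]
wrist_force: [0.4, 1.0, -1.5]
opening: 0.158
```

```bash
python3 -c "
from h import *
force(3)"
```

```text
13.75 [0.529  0.0499 0.0435] [ 0.9999  0.0139 -0.     -0.    ] F [-0.2592  0.15   -1.5874] +- [0.1148 0.3661 0.2898] T [0.0199 0.0594 0.0254]
```

Nose at about +27 mm and still no drag. I'll keep going in 3 mm steps.

Call:
{"method": "jog_arm", "body": {"targets": [{"rx": 0,"ry": 0,"rz": 0,"dx": 1.5,"dy": 0,"dz": 0,"grip": 1},{"rx": 0,"ry": 0,"rz": 0,"dx": 3,"dy": 0,"dz": 0,"grip": 1},{"rx": 0,"ry": 0,"rz": 0,"dx": 3,"dy": 0,"dz": 0,"grip": 1}]}}

```text
time_s: 14.05
position: [0.5324, 0.05, 0.0436]
ee_rot: [1.0, 0.014, 0.0, -0.0]
wrist_force: [0.1, -0.8, -2.1]
opening: 0.156
```

Call:
{"method": "jog_arm", "body": {"targets": [{"rx": 0,"ry": 0,"rz": 0,"dx": 1.5,"dy": 0,"dz": 0,"grip": 1},{"rx": 0,"ry": 0,"rz": 0,"dx": 3,"dy": 0,"dz": 0,"grip": 1},{"rx": 0,"ry": 0,"rz": 0,"dx": 3,"dy": 0,"dz": 0,"grip": 1}]}}

```text
time_s: 14.35
position: [0.5354, 0.0501, 0.0436]
ee_rot: [1.0, 0.014, 0.0, 0.0]
wrist_force: [0.7, 0.0, -1.6]
opening: 0.163
```

```bash
python3 -c "
from h import *
force(3)"
```

```text
14.5 [0.5349 0.0501 0.0435] [ 0.9999  0.0139 -0.0001  0.    ] F [ 0.1387 -0.452  -1.8885] +- [0.1485 0.2975 0.2428] T [-0.0028  0.0355 -0.0066]
```

Call:
{"method": "jog_arm", "body": {"targets": [{"rx": 0,"ry": 0,"rz": 0,"dx": 1.5,"dy": 0,"dz": 0,"grip": 1},{"rx": 0,"ry": 0,"rz": 0,"dx": 3,"dy": 0,"dz": 0,"grip": 1},{"rx": 0,"ry": 0,"rz": 0,"dx": 3,"dy": 0,"dz": 0,"grip": 1}]}}

```text
time_s: 14.8
position: [0.5382, 0.0502, 0.0435]
ee_rot: [1.0, 0.014, 0.0, 0.0]
wrist_force: [0.0, -1.3, -3.0]
opening: 0.157
```

```bash
python3 -c "
from h import *
force(2)"
```

```text
14.9 [0.5382 0.0502 0.0435] [ 0.9999  0.0139  0.0002 -0.    ] F [ 0.1308  0.5979 -3.3915] +- [0.004  0.0203 0.1234] T [-0.0004  0.0291 -0.018 ]
```

Call:
{"method": "jog_arm", "body": {"targets": [{"rx": 0,"ry": 0,"rz": 0,"dx": 1.5,"dy": 0,"dz": 0,"grip": 1},{"rx": 0,"ry": 0,"rz": 0,"dx": 3,"dy": 0,"dz": 0,"grip": 1},{"rx": 0,"ry": 0,"rz": 0,"dx": 3,"dy": 0,"dz": 0,"grip": 1}]}}

```text
time_s: 15.2
position: [0.5395, 0.0502, 0.0435]
ee_rot: [1.0, 0.014, -0.002, -0.0]
wrist_force: [-4.5, -0.5, 2.4]
opening: 0.159
```

```bash
python3 -c "
from h import *
force(2)"
```

```text
15.3 [0.5395 0.0502 0.0435] [ 0.9999  0.0139 -0.0015 -0.    ] F [-5.2189 -0.2357  2.0787] +- [0.0052 0.1345 0.1338] T [-0.0123  0.8128  0.0235]
```

Contact with the plunger began at TCP x≈0.537. Drag is now 5 N, with about 2 N of that pressed on. I'll ease up a touch and go on gently.

Call:
{"method": "jog_arm", "body": {"targets": [{"rx": 0,"ry": 0,"rz": 0,"dx": 0,"dy": 0,"dz": -0.15,"grip": 1},{"rx": 0,"ry": 0,"rz": 0,"dx": 1,"dy": 0,"dz": -0.15,"grip": 1},{"rx": 0,"ry": 0,"rz": 0,"dx": 2,"dy": 0,"dz": -0.15,"grip": 1},{"rx": 0,"ry": 0,"rz": 0,"dx": 2,"dy": 0,"dz": -0.15,"grip": 1}]}}

```text
time_s: 15.7
position: [0.5412, 0.0503, 0.0435]
ee_rot: [1.0, 0.014, -0.002, -0.0]
wrist_force: [-6.9, -0.6, 2.9]
opening: 0.156
```

```bash
python3 -c "
from h import *
force(3)"
```

```text
15.85 [0.5413 0.0503 0.0435] [ 0.9999  0.0139 -0.0017 -0.    ] F [-6.09   -0.3358  2.6976] +- [0.2315 0.1227 0.2699] T [0.025  1.0039 0.0365]
```

Call:
{"method": "jog_arm", "body": {"targets": [{"rx": 0,"ry": 0,"rz": 0,"dx": 0,"dy": 0,"dz": -0.15,"grip": 1},{"rx": 0,"ry": 0,"rz": 0,"dx": 1,"dy": 0,"dz": -0.15,"grip": 1},{"rx": 0,"ry": 0,"rz": 0,"dx": 2,"dy": 0,"dz": -0.15,"grip": 1},{"rx": 0,"ry": 0,"rz": 0,"dx": 2,"dy": 0,"dz": -0.15,"grip": 1}]}}

```text
time_s: 16.25
position: [0.5426, 0.0503, 0.0436]
ee_rot: [1.0, 0.014, -0.002, -0.0]
wrist_force: [-7.4, 0.0, 3.3]
opening: 0.154
```

```bash
python3 -c "
from h import *
force(3)"
```

```text
16.4 [0.5426 0.0503 0.0435] [ 0.9999  0.0139 -0.0023 -0.    ] F [-7.2512 -0.6483  2.4626] +- [0.1624 0.0811 0.35  ] T [0.016  1.1495 0.0221]
```

Call:
{"method": "jog_arm", "body": {"targets": [{"rx": 0,"ry": 0,"rz": 0,"dx": 0,"dy": 0,"dz": -0.1,"grip": 1},{"rx": 0,"ry": 0,"rz": 0,"dx": 1,"dy": 0,"dz": -0.1,"grip": 1},{"rx": 0,"ry": 0,"rz": 0,"dx": 2,"dy": 0,"dz": -0.1,"grip": 1},{"rx": 0,"ry": 0,"rz": 0,"dx": 3,"dy": 0,"dz": -0.1,"grip": 1},{"rx": 0,"ry": 0,"rz": 0,"dx": 3,"dy": 0,"dz": -0.1,"grip": 1}]}}

```text
time_s: 16.9
position: [0.5445, 0.0503, 0.0436]
ee_rot: [1.0, 0.014, -0.003, -0.0]
wrist_force: [-9.6, -0.3, 3.7]
opening: 0.16
```

```bash
python3 -c "
from h import *
force(3)"
```

```text
17.05 [0.5446 0.0503 0.0436] [ 0.9999  0.0139 -0.0033 -0.    ] F [-9.4262 -0.43    4.3038] +- [0.1255 0.3011 0.2832] T [0.0063 1.4173 0.0373]
```

Drag reads 9.4 N, of which about 2 N is false from a 4 N press. The true plunger load is about 6.7 N, a contact sum of about 15 N, which is mid-window. I'll unload the arm's wind-up so nothing jumps on release, then open.

Call:
{"method": "jog_arm", "body": {"targets": [{"rx": 0,"ry": 0,"rz": 0,"dx": -1.2,"dy": 0,"dz": 0,"grip": 1},{"rx": 0,"ry": 0,"rz": 0,"dx": -2.4,"dy": 0,"dz": 0,"grip": 1},{"rx": 0,"ry": 0,"rz": 0,"dx": -3.3,"dy": 0,"dz": 0,"grip": 1},{"rx": 0,"ry": 0,"rz": 0,"dx": -3.3,"dy": 0,"dz": 0,"grip": 1}]}}

```text
time_s: 17.45
position: [0.5447, 0.0503, 0.0437]
ee_rot: [1.0, 0.014, -0.0, 0.0]
wrist_force: [-1.8, -0.8, -3.4]
opening: 0.158
```

```bash
python3 -c "
from h import *
force(3)"
```

```text
17.6 [0.5447 0.0504 0.0438] [ 0.9999  0.0139 -0.0001  0.    ] F [-2.0352  0.0978 -3.64  ] +- [0.2359 0.2479 0.1851] T [-0.0221  0.6212 -0.0108]
```

Call:
{"method": "jog_arm", "body": {"targets": [{"rx": 0,"ry": 0,"rz": 0,"dx": 0,"dy": 0,"dz": 0.15,"grip": 1},{"rx": 0,"ry": 0,"rz": 0,"dx": 0,"dy": 0,"dz": 0.15,"grip": 1},{"rx": 0,"ry": 0,"rz": 0,"dx": 0,"dy": 0,"dz": 0.15,"grip": 0.2},{"rx": 0,"ry": 0,"rz": 0,"dx": 0,"dy": 0,"dz": 0.15,"grip": 0.2},{"rx": 0,"ry": 0,"rz": 0,"dx": 0,"dy": 0,"dz": 0.15,"grip": 0.2},{"rx": 0,"ry": 0,"rz": 0,"dx": 0,"dy": 0,"dz": 0.15,"grip": 0.2},{"rx": 0,"ry": 0,"rz": 0,"dx": 0,"dy": 0,"dz": 0.15,"grip": 0.2}]}}

```text
time_s: 18.3
position: [0.5451, 0.0504, 0.0441]
ee_rot: [1.0, 0.014, 0.0, -0.0]
wrist_force: [-0.0, 0.3, 0.5]
opening: 0.399
```

```bash
python3 -c "
from h import *
look('d')
s=load('scene'); save('d_s',s['pixels'][150:260,310:420],5)
"
```

```text
18.5 [0.545  0.0504 0.044 ] [0.5448 0.0504 0.0438] [ 0.9999  0.0139  0.0001 -0.    ] [ 0.0116 -0.0516  0.3458] [0.0222 0.0215 0.0258] 0.4013173103219395
```

View pics/dwrist.png

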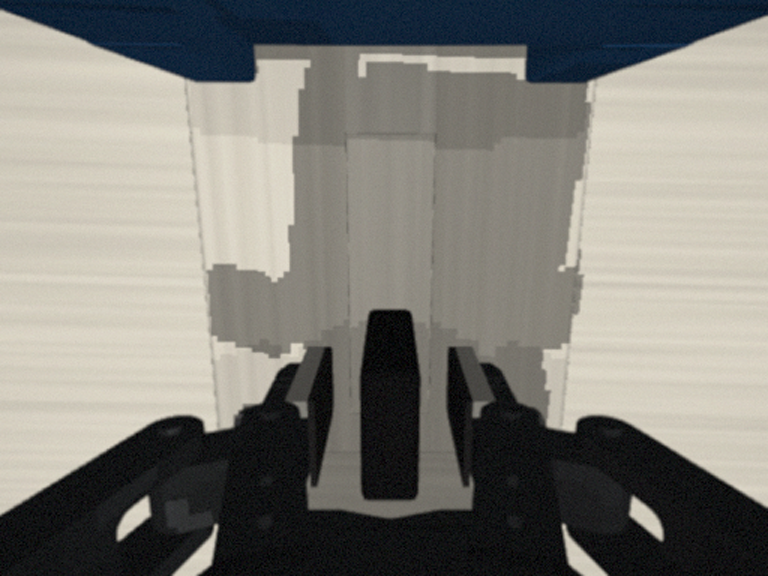

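View pics/d_s.png

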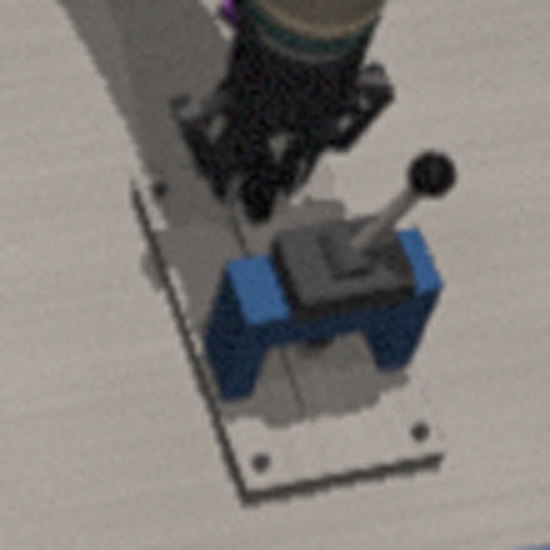

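Released: the feeler lies straight between the open pads (handle at (390,400)), nose out past the plunger, wrist force about 0. I'll rise straight up.

Call:
{"method": "jog_arm", "body": {"targets": [{"rx": 0,"ry": 0,"rz": 0,"dx": 0,"dy": 0,"dz": -5,"grip": 0.2},{"rx": 0,"ry": 0,"rz": 0,"dx": 0,"dy": 0,"dz": -20,"grip": 0.2},{"rx": 0,"ry": 0,"rz": 0,"dx": 0,"dy": 0,"dz": -45,"grip": 0.2},{"rx": 0,"ry": 0,"rz": 0,"dx": 0,"dy": 0,"dz": -75,"grip": 0.2},{"rx": 0,"ry": 0,"rz": 0,"dx": -10,"dy": 0,"dz": -110,"grip": 0.2},{"rx": 0,"ry": 0,"rz": 0,"dx": -20,"dy": 0,"dz": -145,"grip": 1},{"rx": 0,"ry": 0,"rz": 0,"dx": -20,"dy": -20,"dz": -180,"grip": 1},{"rx": 0,"ry": 0,"rz": 0,"dx": -20,"dy": -40,"dz": -210,"grip": 1},{"rx": 0,"ry": 0,"rz": 0,"dx": -20,"dy": -60,"dz": -230,"grip": 1},{"rx": 0,"ry": 0,"rz": 0,"dx": -20,"dy": -80,"dz": -240,"grip": 1}]}}

```text
time_s: 19.5
position: [0.5232, 0.1307, 0.2866]
ee_rot: [1.0, 0.014, 0.002, -0.001]
wrist_force: [0.2, -0.2, 0.2]
opening: -0.002
```

```bash
python3 -c "
from h import *
look('e')
s=load('scene'); save('e_s',s['pixels'][150:260,310:420],5)
t=load('top'); save('e_t',t['pixels'][120:240,110:260],5)
"
```

```text
19.7 [0.5233 0.1355 0.2871] [0.5221 0.1294 0.2838] [ 0.9999  0.0143 -0.0001  0.0003] [-0.0206  0.504  -0.1575] [ 0.0238  0.0153 -0.0091] 0.0017589421398914572
```

View pics/e_s.png

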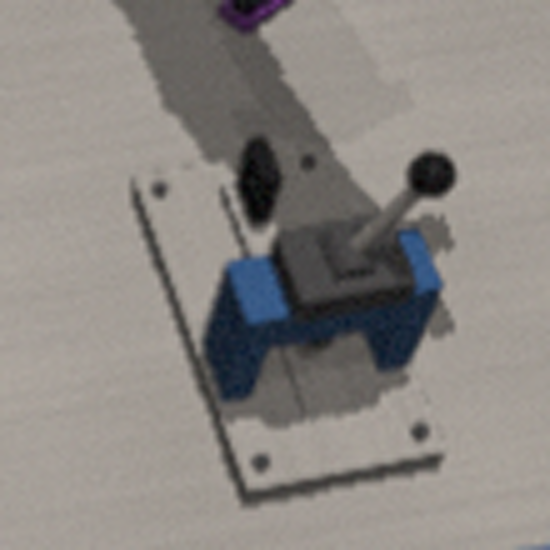

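View pics/ewrist.png

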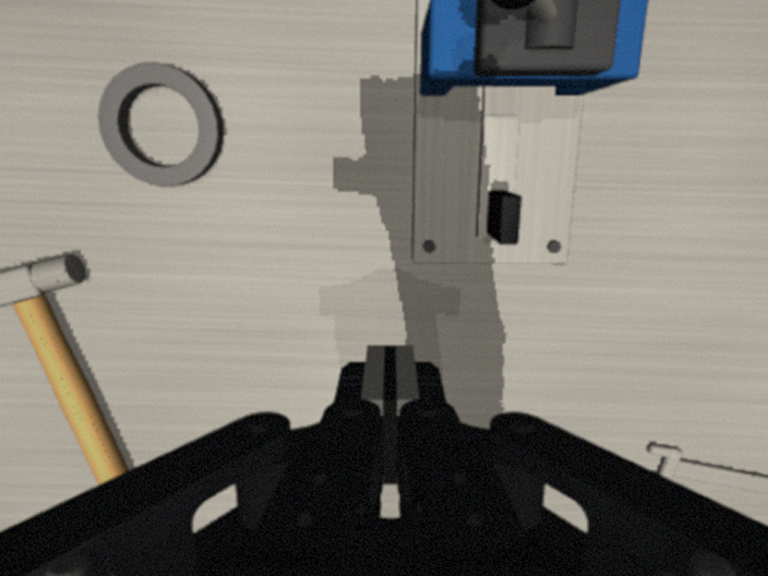

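The scene crop shows the feeler upright on the bed (handle at (260,180)) with its nose out past the plunger. The lever is still leaning to +y. I'll move beside the ball.

Call:
{"method": "jog_arm", "body": {"targets": [{"rx": 0,"ry": 0,"rz": 0,"dx": 25,"dy": -2,"dz": 0,"grip": 1},{"rx": 0,"ry": 0,"rz": 0,"dx": 60,"dy": -4,"dz": 0,"grip": 1},{"rx": 0,"ry": 0,"rz": 0,"dx": 95,"dy": -5,"dz": 0,"grip": 1},{"rx": 0,"ry": 0,"rz": 0,"dx": 120,"dy": -5,"dz": 15,"grip": 1},{"rx": 0,"ry": 0,"rz": 0,"dx": 131,"dy": -5,"dz": 40,"grip": 1},{"rx": 0,"ry": 0,"rz": 0,"dx": 131,"dy": -5,"dz": 65,"grip": 1},{"rx": 0,"ry": 0,"rz": 0,"dx": 131,"dy": -5,"dz": 80,"grip": 1},{"rx": 0,"ry": 0,"rz": 0,"dx": 131,"dy": -5,"dz": 87,"grip": 1},{"rx": 0,"ry": 0,"rz": 0,"dx": 131,"dy": -5,"dz": 87,"grip": 1},{"rx": 0,"ry": 0,"rz": 0,"dx": 131,"dy": -5,"dz": 87,"grip": 1}]}}

```text
time_s: 20.7
position: [0.6537, 0.1376, 0.1974]
ee_rot: [1.0, 0.013, 0.0, 0.0]
wrist_force: [-0.0, 0.4, 0.9]
opening: -0.006
```

```bash
python3 -c "
from h import *
look('f')
s=load('scene'); save('f_s',s['pixels'][130:240,310:440],5)
"
```

```text
20.9 [0.6539 0.1379 0.1978] [0.6538 0.1384 0.1979] [ 0.9999  0.0139  0.0009 -0.0002] [ 0.1816  0.0178 -0.1846] [ 0.0113  0.0047 -0.0067] 0.0018849095623327203
```

View pics/f_s.png

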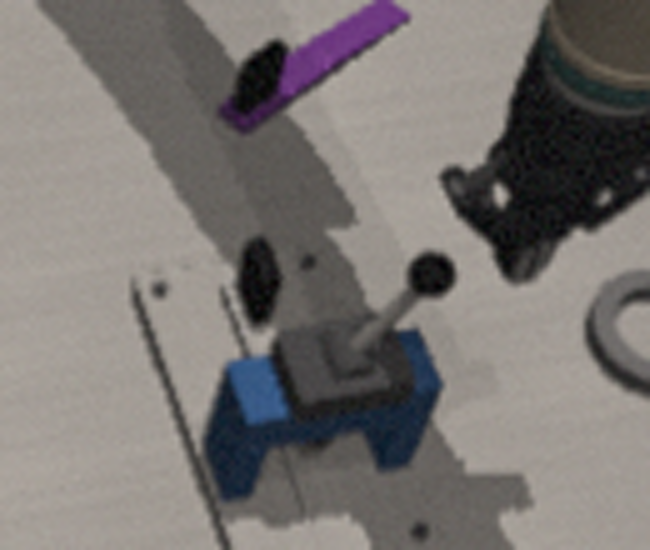

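View pics/fwrist.png

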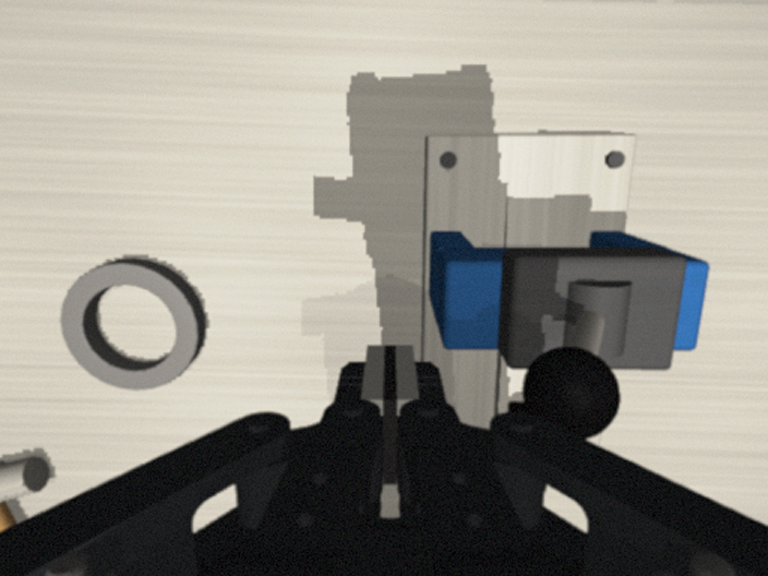

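The scene crop shows the closed fingers at (520,265), on the +y side of the ball at (432,273). The wrist view has the ball at (571,392), level with the fingers. I'll push toward −y.

Call:
{"method": "jog_arm", "body": {"targets": [{"rx": 0,"ry": 0,"rz": 0,"dx": 0,"dy": 8,"dz": 0,"grip": 1},{"rx": 0,"ry": 0,"rz": 0,"dx": 0,"dy": 16,"dz": 0,"grip": 1},{"rx": 0,"ry": 0,"rz": 0,"dx": 0,"dy": 22,"dz": 0,"grip": 1},{"rx": 0,"ry": 0,"rz": 0,"dx": 0,"dy": 28,"dz": 0,"grip": 1},{"rx": 0,"ry": 0,"rz": 0,"dx": 0,"dy": 34,"dz": 0,"grip": 1},{"rx": 0,"ry": 0,"rz": 0,"dx": 0,"dy": 40,"dz": 0,"grip": 1}]}}

```text
time_s: 21.5
position: [0.6546, 0.0983, 0.197]
ee_rot: [1.0, 0.014, 0.0, -0.0]
wrist_force: [-0.4, 1.6, 0.8]
opening: 0.0
```

```bash
python3 -c "
from h import *
look('g')
s=load('scene'); save('g_s',s['pixels'][130:240,310:440],5)
"
```

```text
21.7 [0.6546 0.0965 0.197 ] [0.6543 0.0977 0.1966] [ 0.9999  0.0136 -0.0002  0.0003] [-0.4064  0.1417  0.1144] [ 0.0327 -0.0139  0.0052] 0.0011724606547942448
```

View pics/g_s.png

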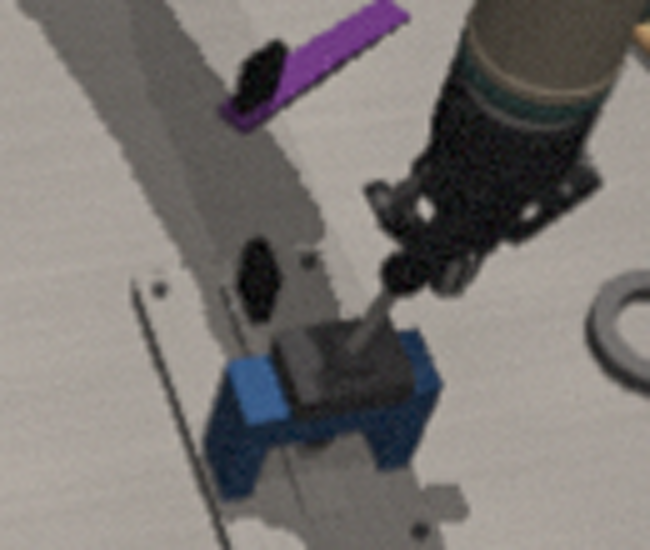

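View pics/gwrist.png

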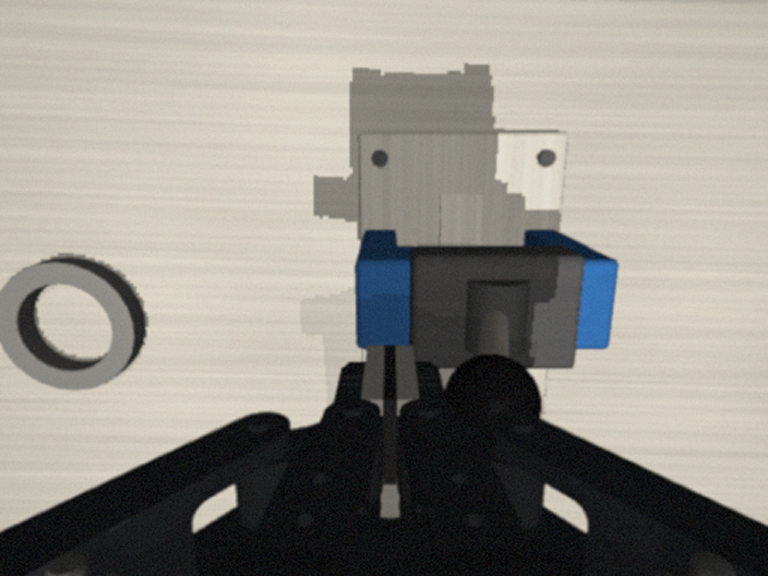

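The ball is moving with the fingers at low force. I'll continue.

Call:
{"method": "jog_arm", "body": {"targets": [{"rx": 0,"ry": 0,"rz": 0,"dx": 0,"dy": 7,"dz": 0,"grip": 1},{"rx": 0,"ry": 0,"rz": 0,"dx": 0,"dy": 14,"dz": 0,"grip": 1},{"rx": 0,"ry": 0,"rz": 0,"dx": 0,"dy": 21,"dz": 0,"grip": 1},{"rx": 0,"ry": 0,"rz": 0,"dx": 0,"dy": 28,"dz": 0,"grip": 1},{"rx": 0,"ry": 0,"rz": 0,"dx": 0,"dy": 34,"dz": 0,"grip": 1},{"rx": 0,"ry": 0,"rz": 0,"dx": 0,"dy": 40,"dz": 0,"grip": 1},{"rx": 0,"ry": 0,"rz": 0,"dx": 0,"dy": 45,"dz": 0,"grip": 1},{"rx": 0,"ry": 0,"rz": 0,"dx": 0,"dy": 48,"dz": 0,"grip": 1},{"rx": 0,"ry": 0,"rz": 0,"dx": 0,"dy": 48,"dz": 0,"grip": 1}]}}

```text
time_s: 22.6
position: [0.6557, 0.0496, 0.1968]
ee_rot: [1.0, 0.014, -0.0, 0.0]
wrist_force: [-0.3, -0.2, -0.2]
opening: -0.001
```

```bash
python3 -c "
from h import *
look('i')
s=load('scene'); save('i_s',s['pixels'][130:240,310:440],5)
"
```

```text
22.8 [0.6558 0.05   0.1968] [0.6558 0.0506 0.1969] [0.9999 0.014  0.0001 0.    ] [ 0.2796  0.2568 -0.6292] [0.0077 0.0276 0.0145] 0.00043615297518800395
```

View pics/i_s.png

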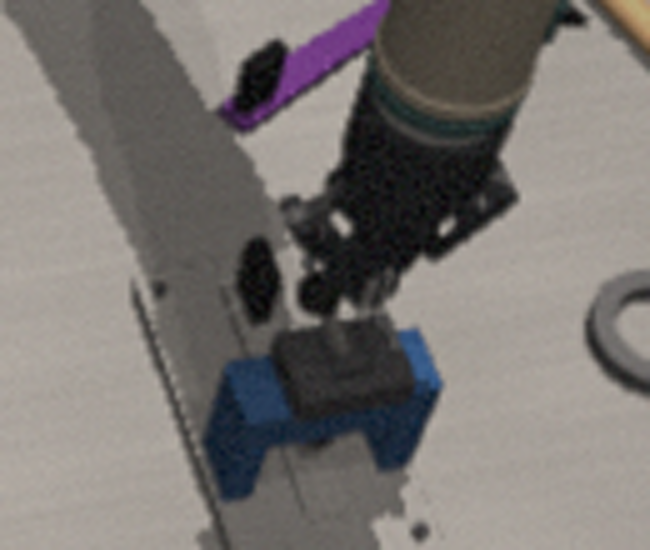

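View pics/iwrist.png

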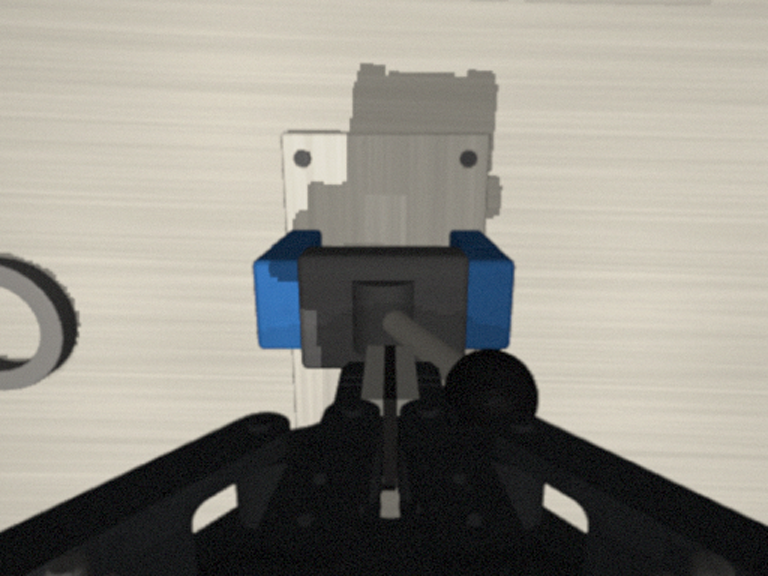

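The lever is about 0.39 rad past centre. I'll push the last bit to the stop, gently.

Call:
{"method": "jog_arm", "body": {"targets": [{"rx": 0,"ry": 0,"rz": 0,"dx": 0,"dy": 2,"dz": 0,"grip": 1},{"rx": 0,"ry": 0,"rz": 0,"dx": 0,"dy": 4,"dz": 0,"grip": 1},{"rx": 0,"ry": 0,"rz": 0,"dx": 0,"dy": 6,"dz": 0,"grip": 1},{"rx": 0,"ry": 0,"rz": 0,"dx": 0,"dy": 8,"dz": 0,"grip": 1},{"rx": 0,"ry": 0,"rz": 0,"dx": 0,"dy": 8,"dz": 0,"grip": 1},{"rx": 0,"ry": 0,"rz": 0,"dx": 0,"dy": 8,"dz": 0,"grip": 1}]}}

```text
time_s: 23.4
position: [0.6561, 0.042, 0.1969]
ee_rot: [1.0, 0.014, 0.0, 0.0]
wrist_force: [0.7, 1.0, -0.2]
opening: -0.0
```

Call:
{"method": "jog_arm", "body": {"targets": [{"rx": 0,"ry": 0,"rz": 0,"dx": 0,"dy": 1.5,"dz": 0,"grip": 1},{"rx": 0,"ry": 0,"rz": 0,"dx": 0,"dy": 3,"dz": 0,"grip": 1},{"rx": 0,"ry": 0,"rz": 0,"dx": 0,"dy": 3,"dz": 0,"grip": 1}]}}

```text
time_s: 23.7
position: [0.6561, 0.0408, 0.1968]
ee_rot: [1.0, 0.014, 0.0, -0.001]
wrist_force: [0.2, 3.9, -0.0]
opening: -0.001
```

The stop is reached: force has risen to 4 N. I'll back off and rise.

Call:
{"method": "jog_arm", "body": {"targets": [{"rx": 0,"ry": 0,"rz": 0,"dx": 0,"dy": -10,"dz": 0,"grip": 1},{"rx": 0,"ry": 0,"rz": 0,"dx": 0,"dy": -30,"dz": 0,"grip": 1},{"rx": 0,"ry": 0,"rz": 0,"dx": 0,"dy": -60,"dz": -10,"grip": 1},{"rx": 0,"ry": 0,"rz": 0,"dx": 0,"dy": -90,"dz": -40,"grip": 1},{"rx": 0,"ry": 0,"rz": 0,"dx": -30,"dy": -125,"dz": -75,"grip": 1},{"rx": 0,"ry": 0,"rz": 0,"dx": -60,"dy": -160,"dz": -100,"grip": 1},{"rx": 0,"ry": 0,"rz": 0,"dx": -80,"dy": -190,"dz": -110,"grip": 1},{"rx": 0,"ry": 0,"rz": 0,"dx": -90,"dy": -200,"dz": -110,"grip": 1},{"rx": 0,"ry": 0,"rz": 0,"dx": -90,"dy": -200,"dz": -110,"grip": 1}]}}

```text
time_s: 24.6
position: [0.5589, 0.2394, 0.3073]
ee_rot: [1.0, 0.016, 0.0, -0.0]
wrist_force: [-0.2, -0.5, 0.1]
opening: -0.002
```

```bash
python3 -c "
from h import *
look('j')
s=load('scene'); save('j_s',s['pixels'][130:240,310:440],5)
t=load('top'); save('j_t',t['pixels'][120:240,110:260],5)
"
```

```text
24.8 [0.5603 0.2367 0.3067] [0.5617 0.2342 0.3061] [ 0.9999  0.0121 -0.      0.0012] [ 0.0282 -0.4141  0.1235] [-0.0316 -0.0143 -0.0038] -0.0016678802436905903
```

View pics/j_s.png

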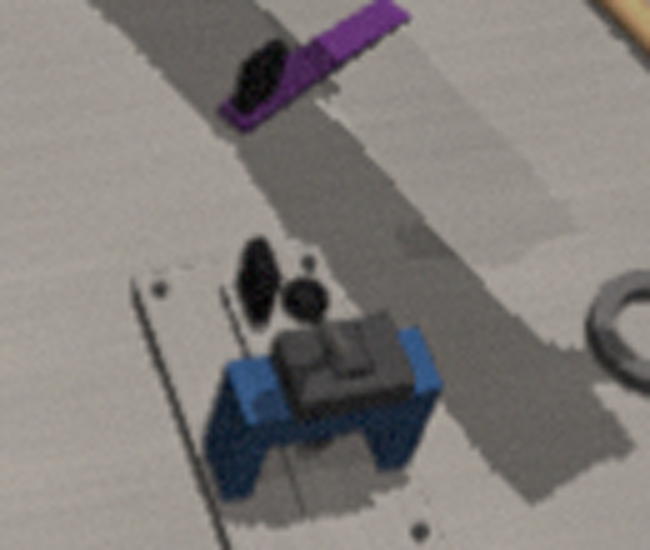

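View pics/j_t.png

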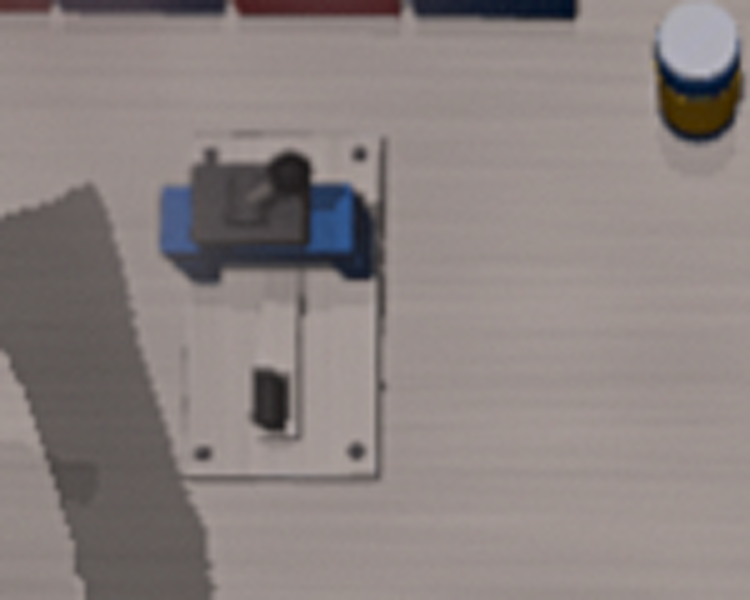

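```bash
python3 - <<'E'
from h import *
np.set_printoptions(precision=4,suppress=True)
t=load('top');s=load('scene')
T=lambda p:(np.array(p,float)+.5)/5-.5+[110,120]
S=lambda p:(np.array(p,float)+.5)/5-.5+[310,130]
b1=onplane(t,T([[291,174]]),.206)[0];b2=onplane(s,S([[305,299]]),.206)[0]
for b in(b1,b2):
    y=b[1]-.0535-(b[0]-.6525)*.0275; print('ball',b,y,'lock',.5-np.arcsin(max(-1,y/.08)))
h=onplane(t,T([[267,398]]),.061)[0]; print('handle',h,'nose stand x',h[0]+.15-.6525)
print(onplane(t,T([[698,100]]),.07),bot.state()['qd'])
E
```

```text
ball [0.6564 0.0144 0.206 ] -0.03919048474455681 lock 1.0119533148568869
ball [0.657  0.0153 0.206 ] -0.038299131096938534 lock 0.9992180184417714
handle [0.5471 0.0512 0.061 ] nose stand x 0.044582103370475634
[[ 0.7446 -0.2198  0.07  ]] [ 0.0071  0.0032 -0.0043 -0.0027 -0.0041  0.0001 -0.0015]
```

The lever measures about 1.0 in both views. The handle is where I released it, which puts the nose about 44 mm past the axis. The can is untouched and the arm is clear, so I'll hand in.

```bash
python3 -c "
from h import *
job.job_done(); print(bot.state()['time_s'])"
```

```text
the job is handed in; nothing more can be done
the job is handed in; nothing more can be done
```

I slid the steel feeler under the plunger, let it go there, pushed the lock lever to its stop, and handed the job in at about 25 s. No verdict was reported.

- **Feeler:** The wrist sensor read 9.4 N of drag just before release. About 2 N of that was false, because I was pressing down with about 4 N. From how far it slid after first contact, I estimate the true drag at about 7 N and the contact sum at about 15 N, inside the 7.5–22 N window.
- **Release:** I unloaded the arm before opening the jaws. Afterwards the wrist force was near zero, and the feeler lay straight with its nose about 44 mm past the plunger's axis.
- **Lock lever:** The ball's position puts the lever at about 1.0 in both the top and scene views.
- **Can and robot:** The spray can stands in the same place as at the start, and the robot is touching nothing.
- **Not checked:** I did not measure the drag again after letting go. The final contact force is an estimate from the slide distance and the earlier force readings.

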